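# Change the batch of bolts in the spring-jaw grinding fixture

## Task

Change over the batch in the blue grinding fixture: move every finished bright bolt that is clamped in it into the aluminium tray, pull the top drawer of the cabinet open, and clamp every black bolt from it in a station of its own (push the yellow spring jaw back with the bolt, lower the bolt, let the jaw close on it). Each black bolt must end up flat on its seats, pressed against the stops by the jaw, its shank about centred lengthwise, its head at the robot's end and its threaded end pointing away. Finish with the drawer pushed fully shut, and leave the file and the flap disc where they are.

Things in the scene. Friction and masses are not known exactly. Their poses are not given: they have to be found in the camera images.
- cabinet: Low steel drawer cabinet fixed on the bench: grey, 235 mm deep (x), 360 wide (y), 135 high, two red drawer fronts facing its -x (turned towards the robot's left). Origin: on the bench, under the middle of the red fronts' outer faces (x = 0); the cabinet reaches from there to x = +235 mm, its top panel from x = +15 mm. The lower drawer does not open.
- drawer (a joint): Top drawer, m: 0 = shut, to 0.195 out along the cabinet's -x; 2 N friction, stays where left. Inside 190 mm long (x) x 318 wide; shut, it spans x = +21 to +211 mm of the cabinet. Floor 78 mm above the bench; side and back walls rise 36 mm above the floor, the front 47 mm. Two ribs 4 mm wide, 6 mm high, at y = -46 and +46 mm, run the drawer's length and part it into three lanes, one bolt in each or none.
- handle (a point): Middle of the top drawer's bar handle: steel bar 11 mm thick, 120 mm long, along the cabinet's y, its axis 35 mm in front of the red front, 99 mm above the bench (36 mm below the cabinet's top). Stems join it to the front 51 mm either side of the middle. Moves with the drawer; axes parallel to the cabinet's.
- fixture: Bolt-holding fixture fixed on the bench: blue base 125 mm (x) x 300 (y) x 30 high, three stations 90 mm apart in y for bolts lying along x. Origin under the middle station; base from y = -135 to +165 mm. Between x = -26 and +26 mm nothing rises above the base: room for fingers. Spring housings behind the prongs: y = +36 to +64 mm of the station point, tops 50 mm above the bench.
- station0 (a point): Station 0 (0 is the most -y): where a clamped bolt's mid-shank axis lies, 60 mm above the bench; axes as the fixture (x along the bolt, jaw opens to +y). Two dark seats, tops 50 mm up, 10 mm wide at x = -31 and +31 mm; fixed stop faces at y = -10 mm, walls 12 mm thick, tops 66 mm up. A closed jaw leaves 4 mm: hold it pushed back about 20 mm with the bolt while letting it down.
- jaw0 (a joint): Spring jaw of station 0, m: 0 = closed by its spring, up to 0.028 pushed open towards the fixture's +y; about 0.016 with a bolt clamped. Two yellow prongs, 10 x 10 mm in plan, at x = -43 and +43 mm, tops 98 mm above the bench; closed, their inner faces are at y = -6 mm of the station point. 4 N to start, 8 N at 0.020; let go, it springs shut.
- station1 (a point): Station 1 (0 is the most -y): where a clamped bolt's mid-shank axis lies, 60 mm above the bench; axes as the fixture (x along the bolt, jaw opens to +y). Two dark seats, tops 50 mm up, 10 mm wide at x = -31 and +31 mm; fixed stop faces at y = -10 mm, walls 12 mm thick, tops 66 mm up. A closed jaw leaves 4 mm: hold it pushed back about 20 mm with the bolt while letting it down.
- jaw1 (a joint): Spring jaw of station 1, m: 0 = closed by its spring, up to 0.028 pushed open towards the fixture's +y; about 0.016 with a bolt clamped. Two yellow prongs, 10 x 10 mm in plan, at x = -43 and +43 mm, tops 98 mm above the bench; closed, their inner faces are at y = -6 mm of the station point. 4 N to start, 8 N at 0.020; let go, it springs shut.
- station2 (a point): Station 2 (0 is the most -y): where a clamped bolt's mid-shank axis lies, 60 mm above the bench; axes as the fixture (x along the bolt, jaw opens to +y). Two dark seats, tops 50 mm up, 10 mm wide at x = -31 and +31 mm; fixed stop faces at y = -10 mm, walls 12 mm thick, tops 66 mm up. A closed jaw leaves 4 mm: hold it pushed back about 20 mm with the bolt while letting it down.
- jaw2 (a joint): Spring jaw of station 2, m: 0 = closed by its spring, up to 0.028 pushed open towards the fixture's +y; about 0.016 with a bolt clamped. Two yellow prongs, 10 x 10 mm in plan, at x = -43 and +43 mm, tops 98 mm above the bench; closed, their inner faces are at y = -6 mm of the station point. 4 N to start, 8 N at 0.020; let go, it springs shut.
- tray: Aluminium tray for finished bolts, green floor, fixed on the bench: 200 mm (x) x 200 (y) x 40 high, walls and floor 5 mm thick. Origin: centre of its underside.
- bolt0: Raw square-head bolt, blackened steel, rusty tip, 0.3 to 0.52 kg: shank 20 mm thick, 130 long; square head 30 x 30 mm, 13 thick. Origin: on the axis at mid-shank; +x to the threaded end (x = +65 mm), head at x = -65 to -78 mm; balances near x = -14 mm. Starts in the top drawer, head towards its front, tipped 2 degrees as the head holds that end up. May be absent.
- bolt0_head (a point): Centre of the head of bolt0, at x = -71.5 mm of the bolt.
- bolt1: Raw square-head bolt, blackened steel, rusty tip, 0.3 to 0.52 kg: shank 20 mm thick, 130 long; square head 30 x 30 mm, 13 thick. Origin: on the axis at mid-shank; +x to the threaded end (x = +65 mm), head at x = -65 to -78 mm; balances near x = -14 mm. Starts in the top drawer, head towards its front, tipped 2 degrees as the head holds that end up. May be absent.
- bolt1_head (a point): Centre of the head of bolt1, at x = -71.5 mm of the bolt.
- bolt2: Raw square-head bolt, blackened steel, rusty tip, 0.3 to 0.52 kg: shank 20 mm thick, 130 long; square head 30 x 30 mm, 13 thick. Origin: on the axis at mid-shank; +x to the threaded end (x = +65 mm), head at x = -65 to -78 mm; balances near x = -14 mm. Starts in the top drawer, head towards its front, tipped 2 degrees as the head holds that end up. May be absent.
- bolt2_head (a point): Centre of the head of bolt2, at x = -71.5 mm of the bolt.
- done0: Finished square-head bolt, bright steel, clean tip, 0.3 to 0.52 kg: shank 20 mm thick, 130 long; square head 30 x 30 mm, 13 thick. Origin: on the axis at mid-shank; +x to the threaded end (x = +65 mm), head at x = -65 to -78 mm; balances near x = -14 mm. Starts clamped in station 0, head towards the robot.
- done1: Finished square-head bolt, bright steel, clean tip, 0.3 to 0.52 kg: shank 20 mm thick, 130 long; square head 30 x 30 mm, 13 thick. Origin: on the axis at mid-shank; +x to the threaded end (x = +65 mm), head at x = -65 to -78 mm; balances near x = -14 mm. Starts clamped in station 1, head towards the robot.
- done2: Finished square-head bolt, bright steel, clean tip, 0.3 to 0.52 kg: shank 20 mm thick, 130 long; square head 30 x 30 mm, 13 thick. Origin: on the axis at mid-shank; +x to the threaded end (x = +65 mm), head at x = -65 to -78 mm; balances near x = -14 mm. Starts clamped in station 2, head towards the robot.
- flap_disc: Bystander: brown flap disc, 115 mm in diameter, 16 mm thick. Origin: centre of its underside.
- file: Bystander: flat file with an orange handle, about 300 mm long, 24 mm high. Origin on the bench where blade and handle meet.
Not all that is in view belongs to the job. Leave any green, orange or pink look-alike of the done0 alone.

How it is judged (in metres and radians):
On the way, in this order (a step that is already met when the one before it is completed fails the run):
1. the top drawer is pulled open (by 130 mm or more) (value of joint drawer above 0.13 m), for 0.2 s.
2. every black bolt is clamped in a station of its own and every bright bolt is in the tray (((x of bolt0 in the frame of station0 between -0.016 and 0.016 m and y of bolt0 in the frame of station0 between -0.004 and 0.004 m and z of bolt0 in the frame of station0 between -0.004 and 0.004 m and angle between the x axis of bolt0 and the x axis of station0, either way round below 0.07 rad and x of bolt0_head in the frame of station0 below -0.03 m and value of joint jaw0 above 0.012 m) or (x of bolt0 in the frame of station1 between -0.016 and 0.016 m and y of bolt0 in the frame of station1 between -0.004 and 0.004 m and z of bolt0 in the frame of station1 between -0.004 and 0.004 m and angle between the x axis of bolt0 and the x axis of station1, either way round below 0.07 rad and x of bolt0_head in the frame of station1 below -0.03 m and value of joint jaw1 above 0.012 m) or (x of bolt0 in the frame of station2 between -0.016 and 0.016 m and y of bolt0 in the frame of station2 between -0.004 and 0.004 m and z of bolt0 in the frame of station2 between -0.004 and 0.004 m and angle between the x axis of bolt0 and the x axis of station2, either way round below 0.07 rad and x of bolt0_head in the frame of station2 below -0.03 m and value of joint jaw2 above 0.012 m)) and ((x of bolt1 in the frame of station0 between -0.016 and 0.016 m and y of bolt1 in the frame of station0 between -0.004 and 0.004 m and z of bolt1 in the frame of station0 between -0.004 and 0.004 m and angle between the x axis of bolt1 and the x axis of station0, either way round below 0.07 rad and x of bolt1_head in the frame of station0 below -0.03 m and value of joint jaw0 above 0.012 m) or (x of bolt1 in the frame of station1 between -0.016 and 0.016 m and y of bolt1 in the frame of station1 between -0.004 and 0.004 m and z of bolt1 in the frame of station1 between -0.004 and 0.004 m and angle between the x axis of bolt1 and the x axis of station1, either way round below 0.07 rad and x of bolt1_head in the frame of station1 below -0.03 m and value of joint jaw1 above 0.012 m) or (x of bolt1 in the frame of station2 between -0.016 and 0.016 m and y of bolt1 in the frame of station2 between -0.004 and 0.004 m and z of bolt1 in the frame of station2 between -0.004 and 0.004 m and angle between the x axis of bolt1 and the x axis of station2, either way round below 0.07 rad and x of bolt1_head in the frame of station2 below -0.03 m and value of joint jaw2 above 0.012 m)) and ((x of bolt2 in the frame of station0 between -0.016 and 0.016 m and y of bolt2 in the frame of station0 between -0.004 and 0.004 m and z of bolt2 in the frame of station0 between -0.004 and 0.004 m and angle between the x axis of bolt2 and the x axis of station0, either way round below 0.07 rad and x of bolt2_head in the frame of station0 below -0.03 m and value of joint jaw0 above 0.012 m) or (x of bolt2 in the frame of station1 between -0.016 and 0.016 m and y of bolt2 in the frame of station1 between -0.004 and 0.004 m and z of bolt2 in the frame of station1 between -0.004 and 0.004 m and angle between the x axis of bolt2 and the x axis of station1, either way round below 0.07 rad and x of bolt2_head in the frame of station1 below -0.03 m and value of joint jaw1 above 0.012 m) or (x of bolt2 in the frame of station2 between -0.016 and 0.016 m and y of bolt2 in the frame of station2 between -0.004 and 0.004 m and z of bolt2 in the frame of station2 between -0.004 and 0.004 m and angle between the x axis of bolt2 and the x axis of station2, either way round below 0.07 rad and x of bolt2_head in the frame of station2 below -0.03 m and value of joint jaw2 above 0.012 m)) and x of done0 in the frame of tray between -0.075 and 0.075 m and y of done0 in the frame of tray between -0.095 and 0.095 m and z of done0 in the frame of tray between 0 and 0.04 m and x of done1 in the frame of tray between -0.075 and 0.075 m and y of done1 in the frame of tray between -0.095 and 0.095 m and z of done1 in the frame of tray between 0 and 0.04 m and x of done2 in the frame of tray between -0.075 and 0.075 m and y of done2 in the frame of tray between -0.095 and 0.095 m and z of done2 in the frame of tray between 0 and 0.04 m), for 0.3 s.
At the end, for the whole second after the job is handed in: Each black bolt rests in its own station, on the seats and against the stops, jaw pressed on it (jaw over 12 mm open; axis within 4 mm sideways and in height, 16 mm lengthwise, 4 degrees), head at the robot's end; bright bolts at rest in the tray; top drawer shut within 8 mm (all of step 2 and value of joint drawer below 0.008 m and linear speed of each of bolt0, bolt1, bolt2, done0, done1, done2 below 0.02 m/s); the robot touches nothing.
It fails at once if the flap disc is disturbed (moved more than 40 mm) (distance of flap_disc from where it was at the start of the episode above 0.04 m).
It fails at once if the file is disturbed (moved more than 40 mm) (distance of file from where it was at the start of the episode above 0.04 m).
Of bolt0, bolt1, bolt2 only 2 to 3 are there at a start; the rules pass over those that are not, and their reading is None.
At some moment in a run one of bolt0, bolt1, bolt2 may be knocked a few centimetres aside while the robot is not near it.
Once in a run the grip may slacken for a moment while it holds something.
It also fails if it takes over 210 s, if anything falls off the work surface, if the arm or the gripper's body presses on something with over 40 N, if the wrist force passes 120 N, or if a joint passes its speed limit or range.

## Robot

A 6-joint arm with a two-finger parallel gripper is mounted at the origin on the work surface. World frame = base frame: x ahead of the robot, y to its left, z up, the work surface at z = 0. Lengths are in m, angles in degrees, forces in N, time in s.
With the tool pointing down it reaches from about 0.4 to 0.825 m from the base axis. Payload 7 kg.
Tool frame: the origin (TCP) lies midway between the tips of the shut fingers; the grasp point (between the pads) lies 19 mm behind it (r.hold_point_z is the distance from the TCP to the grasp point, in m); x points along the fingers, y is the direction in which the jaws open and shut, and the axes are right-handed (so a half turn about x gives the same grasp; the last joint's range is limited). The gripper opens to 88 mm and grips with 3 to 60 N. Pads are 19 mm wide; open, the fingers measure 130 mm over their backs; the gripper's body (78 mm by 193 mm) begins 47 mm behind the grasp point.
Start: joints at [85.033, 20.546, 0.682, 0, -70.136, -16.507], TCP at [0.247, 0.628, 0.227] pointing down, gripper open.
Joint ranges: [-176.03, 176.03], [-82.01, 121.73], [-58.28, 71.71], [-173.87, 95.51], [-174.79, -0.11], [-173.66, 173.66]. Speed limits (degrees/s): [136.94, 136.94, 172.46, 180, 180, 180].

## Interface

Orientations are given as [roll, pitch, yaw] about the fixed x, y, z axes, in that order (R = Rz(yaw) Ry(pitch) Rx(roll)).
In Python, from plant import r, viewer, order gives the robot as it stands. The module is installed in compiled form; this text tells all that it offers.
- The arm moves only by the shell command python3 -m creep 'ROWS' [FORCE]. ROWS is JSON, a list of rows, each an object of numbers: "ax", "ay", "az": the turn, a rotation vector about the tool's x, y, z in degrees; "tx", "ty", "tz": the shift along the tool's x, y, z in m; "fingers": the finger opening in m, from 0 to 0.0876. A call has 1 to 5 rows; each row is the pose to reach, as a shift and turn from the pose commanded when the call began, along the tool's axes at that moment; what a row does not reach only later rows make up. A row lasts 1/10 s, in which the tool goes at most 50 mm and 8.59 degrees, less where a joint would pass 70% of its speed; a pose out of reach is approached as far as the arm can. A call with a gripper value outside its range is refused whole. The fingers move at their own pace and stop on an object; FORCE is the grip in N (left out, the last holds). Time passes only in rows, so rows that repeat a pose let the fingers close. It gives the time, the measured TCP pose, the force and the opening at its end, in the units of the state.
- r.get_state(): the state, without advancing time (a new reading comes with each control period).
- viewer.capture(name): name is "scene" or "top"; returns a dict with "pixels" (420x560x3 uint8, blue, green, red), "depth" (420x560 float32, m along the optical axis (not along the pixel's ray), 0 where there is no reading), "fx", "fy", "cx", "cy" (pixels), "rvec" (rotation vector, rad) and "tvec" (3), from world to camera coordinates, as OpenCV has them. Camera axes: x right, y down, z forward; pixel columns grow to the right and rows downward; lengths in m; the calibration is good to about 2 mm. A picture is of the moment at which its call begins.
- order.close_job(): hands the job in, once; it reports no verdict.
The state is a dict: "time_s": time; "joints": joint angles; "qd": joint speeds; "joint_torque": joint torques, N m; "tcp_pos": TCP position; "eef_rot": TCP orientation; "contact_force": force on the tool from outside, world axes, zero at the start; "moment": the same for the moment, N m; "gripper_width": finger opening in m.
Only numpy, scipy, OpenCV 4.12 (cv2) and the standard library are available. Lean on these libraries where they do the work, as an engineer would, in place of code of your own. Each camera call takes 0.05 s, during which the arm holds its last target.

## Working session

There is one attempt and no reset: what is moved stays moved. The work goes in short steps, Python scripts to look and compute and a shell command to move; the robot and the scene stay as the last step left them, time stands still between calls to the robot, and variables do not carry over. Pictures are saved under pics/ and viewed, and the job is handed in when it is done.

```bash
mkdir -p pics; ls; cat > h.py <<'E'
import numpy as np, cv2
from plant import r, viewer, order
def cap(name,fn=None):
    c=viewer.capture(name)
    if fn: cv2.imwrite('pics/'+fn+'.png',c['pixels'])
    R=cv2.Rodrigues(np.array(c['rvec'],float))[0]; t=np.array(c['tvec'],float).ravel()
    c['R']=R;c['t']=t
    return c
def ray(c,u,v,z):
    d=c['R'].T@np.array([(u-c['cx'])/c['fx'],(v-c['cy'])/c['fy'],1.]); o=-c['R'].T@c['t']
    return o+d*(z-o[2])/d[2]
def proj(c,p):
    q=c['R']@np.array(p,float)+c['t']; return np.array([c['fx']*q[0]/q[2]+c['cx'],c['fy']*q[1]/q[2]+c['cy']])
def cloud(c):
    D=c['depth'];v,u=np.mgrid[:D.shape[0],:D.shape[1]]
    P=np.stack([(u-c['cx'])/c['fx']*D,(v-c['cy'])/c['fy']*D,D],-1)
    W=(P-c['t'])@c['R']; W[D<=0]=np.nan
    return W
E
python3 - <<'E'
from h import *
for n in('scene','top'):
    c=cap(n,n+'0'); print(n,c['fx'],c['cx'],c['cy'],-c['R'].T@c['t'],c['R'][2])
print(r.get_state(),r.hold_point_z)
E
```

```text
pics
scene 491.3933170274833 280.6767752979164 213.44289809401786 [1.24781232 0.75631219 1.07806256] [-0.52514898 -0.48113202 -0.70194767]
top 421.2905723217739 274.9797643627251 200.6645378280453 [0.39635791 0.08526321 1.33398022] [ 0.07471133  0.01053449 -0.99714956]
{'time_s': 0.1, 'joints': array([ 8.50316379e+01,  2.05880726e+01,  6.39677631e-01, -1.69845998e-02,
       -7.01363655e+01, -1.65068503e+01]), 'qd': array([-0.11461385, -0.02906365,  0.09043755,  0.11659239, -0.09719393,
        0.00951592]), 'joint_torque': array([-2.18581285e-03, -5.84163201e+01,  2.93749791e+01,  7.01555282e+00,
        1.01801095e-02, -4.25611256e-05]), 'tcp_pos': array([0.24698707, 0.62772428, 0.22571535]), 'eef_rot': array([  95.83966247,   89.91374824, -105.64133287]), 'contact_force': array([0.4918073 , 1.03847964, 0.30576772]), 'moment': array([-0.02007699, -0.05948075, -0.00634183]), 'gripper_width': 0.08782503580997889} 0.0188
```

View pics/top0.png

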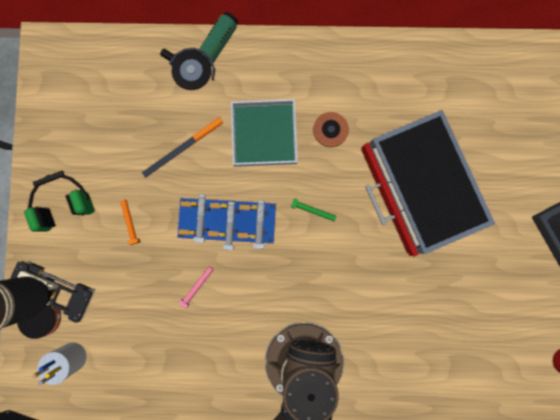

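View pics/scene0.png

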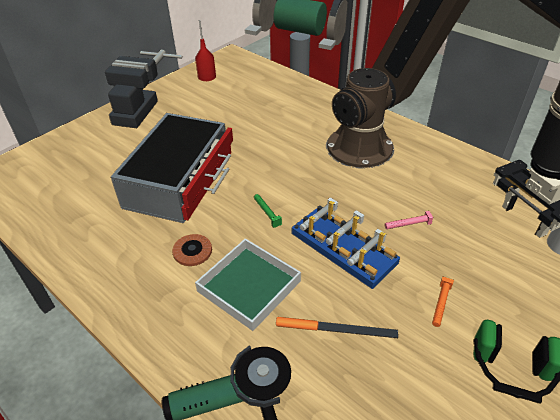

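```bash
python3 - <<'E'
from h import *
a=cap('top'); b=cap('scene')
def crop(c,u0,u1,v0,v1,s,fn): cv2.imwrite('pics/'+fn+'.png',cv2.resize(c['pixels'][v0:v1,u0:u1],None,fx=s,fy=s,interpolation=cv2.INTER_CUBIC))
crop(a,170,290,185,260,6,'fixt0'); crop(b,280,410,190,295,6,'fixs0')
crop(a,355,500,105,260,3.8,'cab0')
# masks
for n,c in(('top',a),('scene',b)):
    W=cloud(c); h=cv2.cvtColor(c['pixels'],cv2.COLOR_BGR2HSV)
    blue=(h[...,0]>100)&(h[...,0]<125)&(h[...,1]>130)
    m=blue&(abs(W[...,2]-.03)<.008)
    P=W[m][:,:2]; rect=cv2.minAreaRect((P*1000).astype(np.float32)); print(n,'fixture',m.sum(),rect)
    top=(W[...,2]>.127)&(W[...,2]<.143)&(W[...,1]<-.05)&(W[...,0]>.2)&(W[...,0]<.9)
    P=W[top][:,:2]; print('cabtop',len(P),cv2.minAreaRect((P*1000).astype(np.float32)),np.median(W[top][:,2]))
    g=(h[...,0]>60)&(h[...,0]<95)&(h[...,1]>80)&(W[...,2]<.02)&(W[...,0]>.5)&(W[...,1]<.3)
    k,l,s,ce=cv2.connectedComponentsWithStats(g.astype(np.uint8))
    i=1+np.argmax(s[1:,4]); P=W[l==i]; print('tray floor',s[i],cv2.minAreaRect((P[:,:2]*1000).astype(np.float32)),np.median(P[:,2]))
    red=((h[...,0]<8)|(h[...,0]>172))&(h[...,1]>150)&(W[...,2]<.14)&(W[...,2]>.01)&(W[...,0]<.75)&(W[...,1]<0)
    P=W[red]; print('red',len(P),cv2.minAreaRect((P[:,:2]*1000).astype(np.float32)))
E
```

```text
top fixture 1919 ((431.0516662597656, 248.91294860839844), (293.3685607910156, 118.84172821044922), 87.75528717041016)
cabtop 9681 ((547.6292724609375, -340.3499755859375), (360.1023864746094, 246.75421142578125), 24.012622833251953) 0.1364969740383832
tray floor [ 235  105   59   57 3136] ((712.8995971679688, 139.3873291015625), (179.56581115722656, 183.64187622070312), 3.085982084274292) 0.005650184983768505
red 1179 ((299.47845458984375, -434.92901611328125), (896.3499145507812, 143.14341735839844), 43.881561279296875)
scene fixture 1797 ((514.513916015625, 388.97344970703125), (611.0706176757812, 649.2998657226562), 52.460044860839844)
cabtop 5645 ((474.05194091796875, -863.5244750976562), (1410.5003662109375, 424.0211181640625), 81.78563690185547) 0.13628249168392825
tray floor [ 205  249   88   70 3157] ((700.2548828125, 131.67916870117188), (174.12149047851562, 174.105224609375), 3.2917304039001465) 0.006103954907736205
red 1916 ((-177.8851318359375, -582.7838134765625), (2004.5281982421875, 574.539794921875), 16.543474197387695)
```

View pics/fixt0.png

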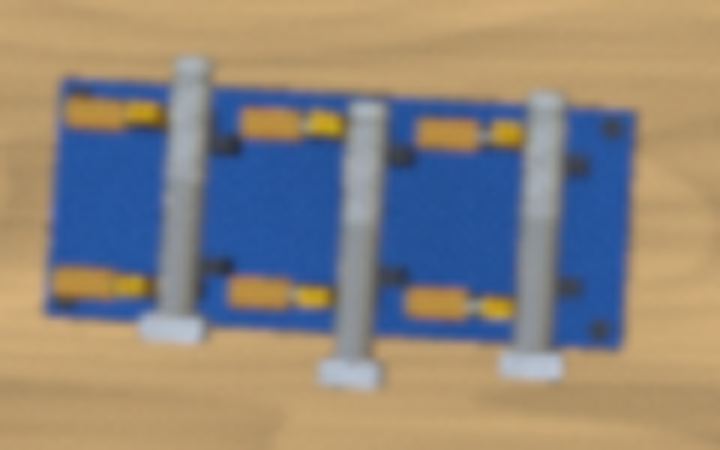

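View pics/fixs0.png

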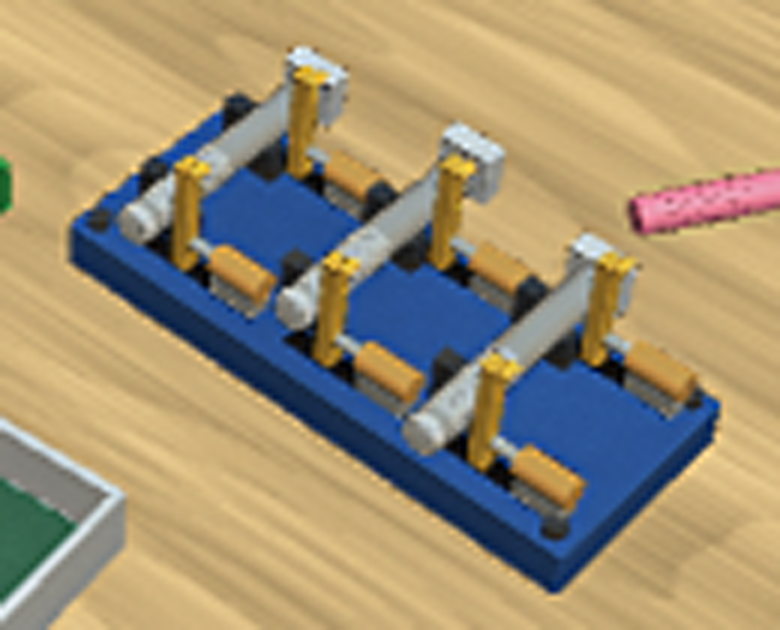

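View pics/cab0.png

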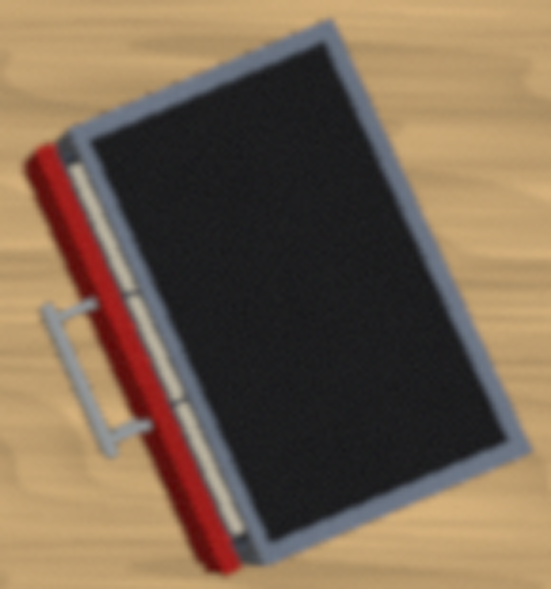

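```bash
cat >> h.py <<'E'
from scipy.spatial.transform import Rotation as Ro
def Rc(): 
    s=r.get_state(); return s,Ro.from_euler('xyz',s['eef_rot'],degrees=True).as_matrix()
def Rt(a):
    a=np.radians(a);c,s=np.cos(a),np.sin(a)
    return np.array([[0,c,s],[0,s,-c],[-1,0,0]])
def go(p,a):
    """print tool-frame shift and turn to bring TCP to p, jaw direction angle a (deg)"""
    s,R=Rc(); d=R.T@(np.array(p)-s['tcp_pos'])
    rv=[Ro.from_matrix(R.T@Rt(x)).as_rotvec(degrees=True) for x in(a,a+180)]
    y=np.degrees(np.arctan2(R[1,1],R[0,1]))
    print('t',d.round(4),'turn',rv[0].round(2),'| alt',rv[1].round(1),'a=%.1f'%y,'tcp',s['tcp_pos'].round(4),'j',s['joints'].round(0)[[0,5]],'w %.4f'%s['gripper_width'],'F',s['contact_force'].round(1),'t=%.1f'%s['time_s'])
E
python3 - <<'E'
from h import *
a=cap('top'); b=cap('scene')
go(r.get_state()['tcp_pos'],90)
h=cv2.cvtColor(a['pixels'],cv2.COLOR_BGR2HSV)
def rect(mask,z,c=a):
    k,l,s,ce=cv2.connectedComponentsWithStats(mask.astype(np.uint8)); i=1+np.argmax(s[1:,4])
    v,u=np.nonzero(l==i); P=np.array([ray(c,x,y,z)[:2] for x,y in zip(u,v)])
    return s[i],cv2.minAreaRect((P*1000).astype(np.float32))
v,u=np.mgrid[:420,:560]
m=(h[...,0]>100)&(h[...,0]<125)&(h[...,1]>130)&(u>165)&(u<290)&(v>185)&(v<260)
m=cv2.morphologyEx(m.astype(np.uint8),cv2.MORPH_CLOSE,np.ones((9,9)))
print('fix',rect(m,.03))
# cabinet top: whole grey+black not red, not drawer: by depth
W=cloud(a)
red=((h[...,0]<10)|(h[...,0]>170))&(h[...,1]>120)
m=(W[...,2]>.128)&(u>350)&(u<500)&(v>100)&(v<260)&~red
m=cv2.morphologyEx(m.astype(np.uint8),cv2.MORPH_OPEN,np.ones((3,3)))
print('cab',rect(m,.135))
m=red&(u>350)&(u<440)&(v>120)&(v<260); print('red',rect(m,.12), W[m][:,2].round(3)[::60])
m=(W[...,2]>.07)&(W[...,2]<.12)&(u>360)&(u<396)&(v>175)&(v<225)&~red&(h[...,1]<60); P=W[m]; print('handle',len(P),P[:,2].mean(),cv2.minAreaRect((P[:,:2]*1000).astype(np.float32)))
m=(u>228)&(u<302)&(v>95)&(v<170)&(W[...,2]>.03)&(W[...,2]<.05);print('tray rim',rect(cv2.morphologyEx(m.astype(np.uint8),cv2.MORPH_CLOSE,np.ones((3,3))),.04))
# handle in scene? done heads
for n,c in(('t',a),('s',b)):
    W=cloud(c);hh=cv2.cvtColor(c['pixels'],cv2.COLOR_BGR2HSV)
    m=(W[...,2]>.05)&(W[...,2]<.085)&(hh[...,1]<60)&(hh[...,2]>90)&(W[...,0]>.3)&(W[...,0]<.56)&(W[...,1]>.08)&(W[...,1]<.4)
    k,l,s,ce=cv2.connectedComponentsWithStats(m.astype(np.uint8))
    for i in range(1,k):
        if s[i,4]>60:
            P=W[l==i]; print(n,'bolt',s[i,4],cv2.minAreaRect((P[:,:2]*1000).astype(np.float32)))
E
```

```text
t [0. 0. 0.] turn [ 1.5853e+02 -4.0000e-02 -0.0000e+00] | alt [-21.5   0.   -0. ] a=-111.5 tcp [0.2471 0.628  0.2263] j [ 85. -17.] w 0.0878 F [ 0.  -0.9  0.9] t=0.3
fix (array([ 179,  199,   96,   43, 3457], dtype=int32), ((430.88787841796875, 248.82833862304688), (293.140625, 118.48932647705078), 87.7576675415039))
cab (array([ 373,  110,  121,  144, 9684], dtype=int32), ((552.1587524414062, -350.083251953125), (358.9866638183594, 221.8026580810547), 24.00844955444336))
red (array([ 362,  143,   57,  113, 1150], dtype=int32), ((497.816162109375, -229.28439331054688), (353.0502624511719, 29.16735076904297), 24.017454147338867)) [0.124 0.12  0.102 0.079 0.118 0.118 0.081 0.12  0.125 0.103 0.126 0.125
 0.087 0.094 0.124 0.102 0.123 0.122 0.082 0.123]
handle 299 0.09727220489894593 ((498.3714599609375, -225.92041015625), (129.0564422607422, 82.07670593261719), 23.990312576293945)
tray rim (array([231,  99,  66,  66, 526], dtype=int32), ((708.8175659179688, 140.34848022460938), (202.52377319335938, 199.97332763671875), 3.315417766571045))
t bolt 319 ((436.68463134765625, 327.1328430175781), (142.07847595214844, 29.29806137084961), 0.015084329061210155)
t bolt 319 ((421.95452880859375, 145.80435180664062), (27.16192626953125, 142.15586853027344), 88.15726470947266)
t bolt 319 ((414.3455505371094, 235.9696502685547), (27.6820068359375, 141.03257751464844), 89.09947204589844)
s bolt 172 ((397.4090881347656, 143.50181579589844), (32.848304748535156, 98.9987564086914), 83.67412567138672)
s bolt 73 ((350.13720703125, 238.6996307373047), (32.94594955444336, 18.59299087524414), 78.68788146972656)
s bolt 67 ((477.2787780761719, 144.46939086914062), (19.187162399291992, 33.908016204833984), 85.0842056274414)
s bolt 123 ((412.29058837890625, 236.31451416015625), (19.429637908935547, 76.74494171142578), 89.57048034667969)
s bolt 258 ((436.8893127441406, 325.3965759277344), (145.195556640625, 24.835498809814453), 1.1887774467468262)
```

```bash
cat >> h.py <<'E'
def nx(p,a,w=0):
    """next call (5 rows) towards target"""
    s,R=Rc(); d=np.array(p)-s['tcp_pos']; y=np.degrees(np.arctan2(R[1,1],R[0,1]))
    da=(a-y+180)%360-180+w
    n=max(np.linalg.norm(d)/.24,abs(da)/42,1)
    rv=Ro.from_matrix(R.T@Rt(y+da/n)).as_rotvec(degrees=True)
    print('nx n=%.1f'%n,'t',(R.T@(d/n)).round(4),'turn',rv.round(2),'a=%.1f'%y,'tcp',s['tcp_pos'].round(4),'j',s['joints'].round(0)[[0,5]],'w %.4f'%s['gripper_width'],'F',s['contact_force'].round(1),'T=%.1f'%s['time_s'])
E
python3 -c "
from h import *
nx([.4871,-.2039,.2],114,0)"
```

```text
nx n=3.6 t [ 0.0074  0.1901 -0.1463] turn [ 3.727e+01 -1.000e-02 -3.000e-02] a=-111.5 tcp [0.2471 0.628  0.2263] j [ 85. -17.] w 0.0878 F [ 0.  -0.9  0.9] T=0.3
```

```bash
python3 -m creep '[{"ty":0.19,"tz":-0.146,"tx":0.007,"ax":37,"fingers":0.03},{"ty":0.19,"tz":-0.146,"tx":0.007,"ax":37,"fingers":0.03},{"ty":0.19,"tz":-0.146,"tx":0.007,"ax":37,"fingers":0.03},{"ty":0.19,"tz":-0.146,"tx":0.007,"ax":37,"fingers":0.03},{"ty":0.19,"tz":-0.146,"tx":0.007,"ax":37,"fingers":0.03}]' 40; python3 -c "
from h import *
nx([.4871,-.2039,.2],114,0)"
```

```text
nx n=3.6 t [ 0.0074  0.1901 -0.1463] turn [ 3.727e+01 -1.000e-02 -3.000e-02] a=-111.5 tcp [0.2471 0.628  0.2263] j [ 85. -17.] w 0.0878 F [ 0.  -0.9  0.9] T=0.3invalid input
```

```bash
python3 -m creep '[{"ax":37,"ay":0,"az":0,"tx":0.007,"ty":0.19,"tz":-0.146,"fingers":0.03},{"ax":37,"ay":0,"az":0,"tx":0.007,"ty":0.19,"tz":-0.146,"fingers":0.03},{"ax":37,"ay":0,"az":0,"tx":0.007,"ty":0.19,"tz":-0.146,"fingers":0.03},{"ax":37,"ay":0,"az":0,"tx":0.007,"ty":0.19,"tz":-0.146,"fingers":0.03},{"ax":37,"ay":0,"az":0,"tx":0.007,"ty":0.19,"tz":-0.146,"fingers":0.03}]' 40; python3 -c "
from h import *
nx([.4871,-.2039,.2],114,0)"
```

```text
time_s: 0.8
tcp_pos: [0.3136, 0.3952, 0.2196]
eef_rot: [4.7, 90.0, 125.9]
contact_force: [0.9, 0.8, 0.7]
gripper_width: 0.0535
nx n=2.6 t [ 0.0075  0.0623 -0.2317] turn [ 3.738e+01  1.000e-02 -0.000e+00] a=-148.8 tcp [0.3136 0.3952 0.2196] j [ 74. -43.] w 0.0535 F [0.9 0.8 0.7] T=0.8
```

```bash
python3 -m creep '[{"ax":8,"ay":0,"az":0,"tx":0.0015,"ty":0.0125,"tz":-0.046,"fingers":0.03},{"ax":16,"ay":0,"az":0,"tx":0.003,"ty":0.025,"tz":-0.092,"fingers":0.03},{"ax":24,"ay":0,"az":0,"tx":0.005,"ty":0.0375,"tz":-0.138,"fingers":0.03},{"ax":32,"ay":0,"az":0,"tx":0.006,"ty":0.05,"tz":-0.184,"fingers":0.03},{"ax":38,"ay":0,"az":0,"tx":0.0075,"ty":0.062,"tz":-0.232,"fingers":0.03}]' 40; python3 -c "
from h import *
nx([.4871,-.2039,.2],114,0)"
```

```text
time_s: 1.3
tcp_pos: [0.3819, 0.166, 0.2125]
eef_rot: [-36.0, 89.9, 47.3]
contact_force: [1.9, 0.7, -0.2]
gripper_width: 0.03
nx n=1.6 t [ 0.0076 -0.0922 -0.2214] turn [3.697e+01 8.000e-02 2.000e-02] a=173.3 tcp [0.3819 0.166  0.2125] j [ 51. -58.] w 0.0300 F [ 1.9  0.7 -0.2] T=1.3
```

```bash
python3 -m creep '[{"ax":8,"ay":0,"az":0,"tx":0.0015,"ty":-0.0184,"tz":-0.044,"fingers":0.03},{"ax":16,"ay":0,"az":0,"tx":0.003,"ty":-0.037,"tz":-0.088,"fingers":0.03},{"ax":24,"ay":0,"az":0,"tx":0.005,"ty":-0.055,"tz":-0.132,"fingers":0.03},{"ax":32,"ay":0,"az":0,"tx":0.006,"ty":-0.074,"tz":-0.176,"fingers":0.03},{"ax":38,"ay":0,"az":0,"tx":0.0075,"ty":-0.092,"tz":-0.22,"fingers":0.03}]' 40; python3 -c "
from h import *
nx([.4871,-.2039,.2],114,0);print(r.get_state()['joints'])"
```

```text
time_s: 1.8
tcp_pos: [0.4488, -0.0633, 0.205]
eef_rot: [-30.8, 89.9, 14.4]
contact_force: [0.9, -0.2, 0.3]
gripper_width: 0.0304
nx n=1.0 t [ 0.005  -0.1262 -0.0729] turn [21.23  0.08  0.03] a=135.2 tcp [ 0.4488 -0.0633  0.205 ] j [ 17. -62.] w 0.0304 F [ 0.9 -0.2  0.3] T=1.8
[ 1.70152058e+01  5.92593165e-02 -2.78973635e+01  4.32568140e-03
 -6.19605421e+01 -6.17915273e+01]
```

```bash
python3 - <<'E'
from h import *
a=cap('top','top1'); b=cap('scene','scene1')
W=cloud(b); xc=np.array([.4067,-.9135]);yc=np.array([.9135,.4067]);o=np.array([.5014,-.2359])
for n,c in(('t',a),('s',b)):
    W=cloud(c); L=(W[...,:2]-o); X=L@xc;Y=L@yc
    m=(X<-.02)&(X>-.06)&(abs(Y)<.07)&(W[...,2]>.085)&(W[...,2]<.12)
    print(n,m.sum(),'X med',np.median(X[m]),'Y',np.percentile(Y[m],[1,99]),'z',np.percentile(W[m][:,2],[5,50,95]), np.percentile(X[m],[5,95]))
print(proj(b,[.4871,-.2039,.099]),proj(b,np.r_[[.4871,-.2039]+.06*yc,.099]),proj(b,np.r_[[.4871,-.2039]-.06*yc,.099]))
cv2.imwrite('pics/hs.png',cv2.resize(b['pixels'][120:230,110:250],None,fx=5,fy=5,interpolation=cv2.INTER_CUBIC))
E
```

```text
return _methods._mean(a, axis=axis, dtype=dtype,
  ret = ret.dtype.type(ret / rcount)
Traceback (most recent call last):
IndexError: index -1 is out of bounds for axis 0 with size 0
```

Arm occludes the top view now; use the first saved top picture for rays.

```bash
python3 - <<'E'
from h import *
a=cap('top'); b=cap('scene')
xc=np.array([.4067,-.9135]);yc=np.array([.9135,.4067]);o=np.array([.5014,-.2359])
W=cloud(b); L=(W[...,:2]-o); X=L@xc;Y=L@yc
m=(X<-.02)&(X>-.06)&(abs(Y)<.07)&(W[...,2]>.085)&(W[...,2]<.12)
print(m.sum()); 
if m.sum(): print(np.median(X[m]),np.percentile(Y[m],[1,99]),np.percentile(W[m][:,2],[5,50,95]))
I=cv2.imread('pics/top0.png'); h=cv2.cvtColor(I,cv2.COLOR_BGR2HSV)
pts=[]
for v in range(188,224):
    for u in range(362,398):
        p=ray(a,u,v,.1045)[:2]-o; x,y=p@xc,p@yc
        if -.055<x<-.022 and abs(y)<.045: pts.append((x,h[v,u,1],h[v,u,2]))
pts=np.array(pts)
for lo in np.arange(-.056,-.02,.003):
    q=pts[(pts[:,0]>=lo)&(pts[:,0]<lo+.003)]
    if len(q): print('%.4f'%(lo+.0015),q[:,1].mean().round(),q[:,2].mean().round())
cv2.imwrite('pics/hs.png',cv2.resize(b['pixels'][120:230,110:250],None,fx=5,fy=5,interpolation=cv2.INTER_CUBIC))
print(proj(b,[.4871,-.2039,.099]),proj(b,np.r_[[.4871,-.2039]+.06*yc,.099]),proj(b,np.r_[[.4871,-.2039]-.06*yc,.099]))
E
```

```text
137
-0.045760293336837315 [-0.06223448  0.0642028 ] [0.09727739 0.10271639 0.1078917 ]
-0.0545 92.0 170.0
-0.0515 60.0 148.0
-0.0485 16.0 139.0
-0.0455 6.0 148.0
-0.0425 10.0 152.0
-0.0395 58.0 165.0
-0.0365 95.0 182.0
-0.0335 103.0 190.0
-0.0305 105.0 192.0
-0.0275 104.0 191.0
-0.0245 106.0 187.0
-0.0215 110.0 178.0
[218.31844194 166.30294281] [210.65245142 178.14744457] [225.59348524 155.06248238]
```

View pics/hs.png

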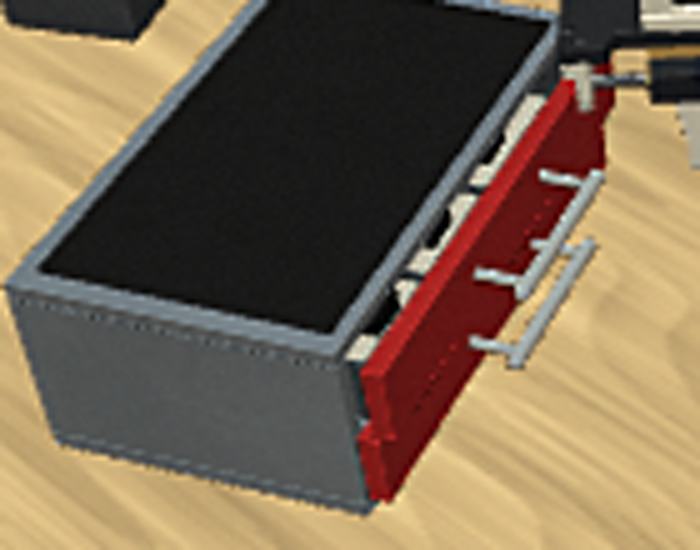

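```bash
python3 -c "
from h import *
nx([.4829,-.1943,.16],114,0)"
```

```text
nx n=1.0 t [ 0.0443 -0.1172 -0.0693] turn [ 2.134e+01 -3.000e-02 -2.000e-02] a=135.3 tcp [ 0.4483 -0.0627  0.2043] j [ 17. -62.] w 0.0298 F [-0.4  1.8  0.1] T=2.0
```

```bash
python3 -m creep '[{"ax":7,"ay":0,"az":0,"tx":0.014,"ty":-0.04,"tz":-0.023,"fingers":0.018},{"ax":14,"ay":0,"az":0,"tx":0.028,"ty":-0.08,"tz":-0.046,"fingers":0.018},{"ax":21.3,"ay":0,"az":0,"tx":0.044,"ty":-0.1172,"tz":-0.0693,"fingers":0.018},{"ax":21.3,"ay":0,"az":0,"tx":0.044,"ty":-0.1172,"tz":-0.0693,"fingers":0.018},{"ax":21.3,"ay":0,"az":0,"tx":0.044,"ty":-0.1172,"tz":-0.0693,"fingers":0.018}]' 40; python3 -c "
from h import *
go([.4829,-.1943,.083],114);print(r.get_state()['joints'])"
```

```text
time_s: 2.5
tcp_pos: [0.4834, -0.1924, 0.1599]
eef_rot: [150.4, 89.9, 174.7]
contact_force: [0.2, 1.0, -0.3]
gripper_width: 0.018
t [ 0.0769 -0.0016 -0.0012] turn [ 0.28 -0.08 -0.04] | alt [-1.797e+02  1.000e-01 -1.000e-01] a=114.3 tcp [ 0.4834 -0.1924  0.1599] j [ -0. -66.] w 0.0180 F [ 0.2  1.  -0.3] t=2.5
[-7.55537009e-02  9.26222203e+00 -2.40458887e+01 -9.74059878e-03
 -5.67810110e+01 -6.56433088e+01]
```

```bash
python3 -m creep '[{"ax":0.3,"ay":0,"az":0,"tx":0.02,"ty":-0.0016,"tz":-0.001,"fingers":0.018},{"ax":0.3,"ay":0,"az":0,"tx":0.04,"ty":-0.0016,"tz":-0.001,"fingers":0.018},{"ax":0.3,"ay":0,"az":0,"tx":0.05,"ty":-0.0016,"tz":-0.001,"fingers":0.018},{"ax":0.3,"ay":0,"az":0,"tx":0.055,"ty":-0.0016,"tz":-0.001,"fingers":0.018},{"ax":0.3,"ay":0,"az":0,"tx":0.06,"ty":-0.0016,"tz":-0.001,"fingers":0.018}]'; python3 -c "
from h import *
go([.4829,-.1943,.082],114)
b=cap('scene'); cv2.imwrite('pics/hs2.png',cv2.resize(b['pixels'][90:240,110:280],None,fx=4,fy=4,interpolation=cv2.INTER_CUBIC))"
```

```text
time_s: 3.0
tcp_pos: [0.484, -0.1939, 0.1012]
eef_rot: [-34.8, 89.9, -10.7]
contact_force: [-0.3, 0.1, -0.0]
gripper_width: 0.018
t [ 0.0192  0.0001 -0.0012] turn [0.05 0.06 0.04] | alt [-1.799e+02 -1.000e-01  1.000e-01] a=114.1 tcp [ 0.484  -0.1939  0.1012] j [ -0. -66.] w 0.0180 F [-0.3  0.1 -0. ] t=3.0
```

View pics/hs2.png

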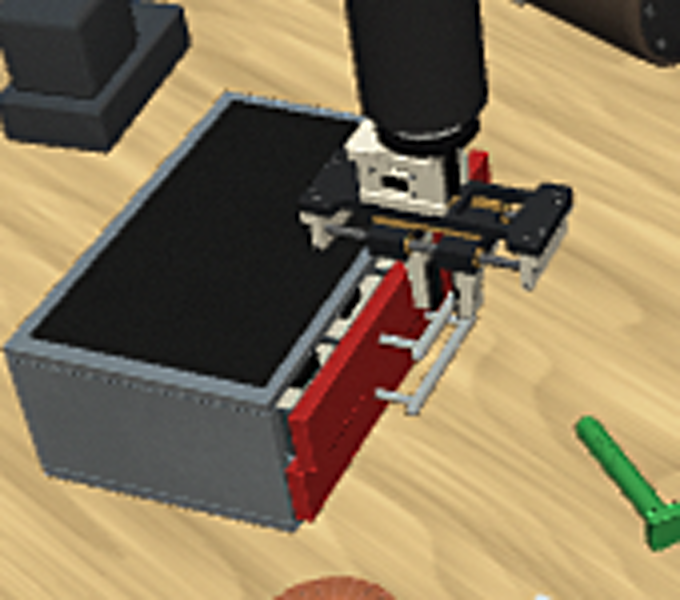

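```bash
python3 -m creep '[{"ax":0,"ay":0,"az":0,"tx":0.009,"ty":0,"tz":-0.001,"fingers":0.018},{"ax":0,"ay":0,"az":0,"tx":0.019,"ty":0,"tz":-0.001,"fingers":0.018},{"ax":0,"ay":0,"az":0,"tx":0.019,"ty":0,"tz":-0.001,"fingers":0.0},{"ax":0,"ay":0,"az":0,"tx":0.019,"ty":0,"tz":-0.001,"fingers":0.0},{"ax":0,"ay":0,"az":0,"tx":0.019,"ty":0,"tz":-0.001,"fingers":0.0}]' 40;  python3 -c "
from h import *
go([.4829,-.1943,.082],114)"
```

```text
time_s: 3.55
tcp_pos: [0.4817, -0.1951, 0.0808]
eef_rot: [141.4, 89.9, 165.3]
contact_force: [-0.7, -2.3, -10.8]
gripper_width: 0.0097
t [-0.0012  0.0003  0.0014] turn [-0.11 -0.07 -0.06] | alt [ 1.799e+02 -1.000e-01  1.000e-01] a=113.9 tcp [ 0.4817 -0.1951  0.0808] j [ -0. -66.] w 0.0097 F [ -0.7  -2.3 -10.8] t=3.5
```

```bash
python3 -m creep '[{"ax":0,"ay":0,"az":0,"tx":-0.001,"ty":0.01,"tz":0,"fingers":0.0},{"ax":0,"ay":0,"az":0,"tx":-0.001,"ty":0.03,"tz":0,"fingers":0.0},{"ax":0,"ay":0,"az":0,"tx":-0.001,"ty":0.05,"tz":0,"fingers":0.0},{"ax":0,"ay":0,"az":0,"tx":-0.001,"ty":0.07,"tz":0,"fingers":0.0},{"ax":0,"ay":0,"az":0,"tx":-0.001,"ty":0.09,"tz":0,"fingers":0.0}]' 40;  python3 -c "
from h import *
go([.4829,-.1943,.082],114)"
```

```text
time_s: 4.05
tcp_pos: [0.4446, -0.1119, 0.0809]
eef_rot: [128.6, 89.9, 152.5]
contact_force: [7.0, -1.0, -24.5]
gripper_width: 0.0097
t [-0.0012 -0.0908  0.0017] turn [-0.16 -0.07 -0.09] | alt [ 1.798e+02 -1.000e-01  1.000e-01] a=113.8 tcp [ 0.4446 -0.1119  0.0809] j [ 11. -77.] w 0.0097 F [  7.   -1.  -24.5] t=4.0
```

```bash
python3 -m creep '[{"ax":0,"ay":0,"az":0,"tx":0.0015,"ty":0.02,"tz":0.001,"fingers":0.0},{"ax":0,"ay":0,"az":0,"tx":0.0015,"ty":0.04,"tz":0.001,"fingers":0.0},{"ax":0,"ay":0,"az":0,"tx":0.0015,"ty":0.06,"tz":0.001,"fingers":0.0},{"ax":0,"ay":0,"az":0,"tx":0.0015,"ty":0.08,"tz":0.001,"fingers":0.0},{"ax":0,"ay":0,"az":0,"tx":0.0015,"ty":0.085,"tz":0.001,"fingers":0.0}]' 40;  python3 -c "
from h import *
go([.4829,-.1943,.082],114)"
```

```text
time_s: 4.55
tcp_pos: [0.4102, -0.0342, 0.0808]
eef_rot: [162.6, 89.9, -173.4]
contact_force: [-2.1, -3.6, -6.8]
gripper_width: 0.0096
t [-0.0014 -0.1758  0.0015] turn [-0.05 -0.13 -0.04] | alt [ 1.799e+02 -1.000e-01  2.000e-01] a=113.9 tcp [ 0.4102 -0.0342  0.0808] j [ 23. -89.] w 0.0096 F [-2.1 -3.6 -6.8] t=4.5
```

```bash
python3 -m creep '[{"ax":0,"ay":0,"az":0,"tx":0,"ty":0,"tz":0,"fingers":0.018},{"ax":0,"ay":0,"az":0,"tx":0,"ty":0,"tz":0,"fingers":0.018},{"ax":0,"ay":0,"az":0,"tx":-0.03,"ty":0,"tz":0,"fingers":0.018},{"ax":0,"ay":0,"az":0,"tx":-0.08,"ty":0,"tz":0,"fingers":0.018},{"ax":0,"ay":0,"az":0,"tx":-0.12,"ty":0,"tz":0,"fingers":0.03}]' 40;  python3 -c "
from h import *
nx([.4,.15,.2],87.8)"
```

```text
time_s: 5.05
tcp_pos: [0.4136, -0.0352, 0.2041]
eef_rot: [-25.0, 89.9, -1.1]
contact_force: [2.0, -1.2, -0.0]
gripper_width: 0.0217
nx n=1.0 t [0.0041 0.1749 0.0626] turn [26.11  0.15  0.03] a=113.9 tcp [ 0.4136 -0.0352  0.2041] j [ 23. -89.] w 0.0217 F [ 2.  -1.2 -0. ] T=5.0
```

```bash
python3 -m creep '[{"ax":6.5,"ay":0,"az":0,"tx":0.01,"ty":0.04,"tz":0.015,"fingers":0.05},{"ax":13,"ay":0,"az":0,"tx":0.02,"ty":0.08,"tz":0.03,"fingers":0.05},{"ax":20,"ay":0,"az":0,"tx":0.03,"ty":0.12,"tz":0.045,"fingers":0.05},{"ax":26.1,"ay":0,"az":0,"tx":0.04,"ty":0.16,"tz":0.062,"fingers":0.05},{"ax":26.1,"ay":0,"az":0,"tx":0.054,"ty":0.168,"tz":0.075,"fingers":0.05}]' 40;  python3 -c "
from h import *
go([.4183,.1442,.047],87.8);print(r.get_state()['joints'])
b=cap('scene','s3');b=cap('top','t3'); "
```

```text
time_s: 5.55
tcp_pos: [0.4143, 0.1531, 0.1483]
eef_rot: [40.4, 89.7, 38.1]
contact_force: [-0.4, 0.3, 0.1]
gripper_width: 0.0495
t [ 0.1013 -0.009   0.004 ] turn [-0.09  0.21 -0.18] | alt [179.9  -0.3  -0.3] a=87.7 tcp [0.4143 0.1531 0.1483] j [  46. -138.] w 0.0495 F [-0.4  0.3  0.1] t=5.5
[ 4.60559065e+01  2.06343966e+00 -3.41392615e+01  4.83745462e-02
 -5.35202209e+01 -1.38376061e+02]
```

View pics/s3.png

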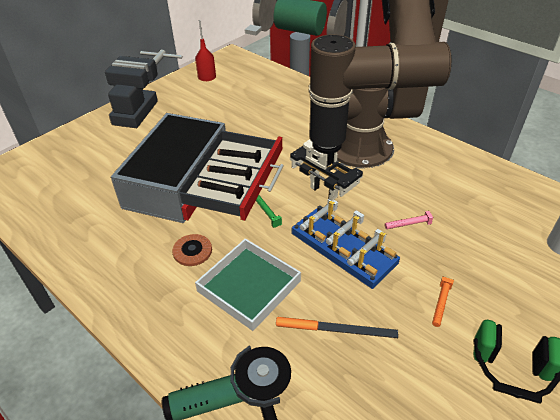

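View pics/t3.png

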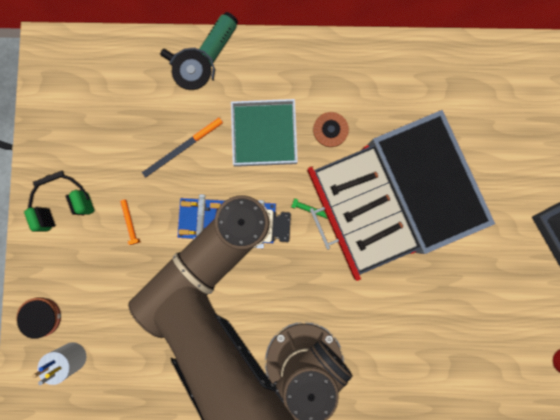

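```bash
python3 -m creep '[{"ax":0,"ay":0.2,"az":-0.2,"tx":0.02,"ty":-0.009,"tz":0.004,"fingers":0.05},{"ax":0,"ay":0.2,"az":-0.2,"tx":0.05,"ty":-0.009,"tz":0.004,"fingers":0.05},{"ax":0,"ay":0.2,"az":-0.2,"tx":0.08,"ty":-0.009,"tz":0.004,"fingers":0.05},{"ax":0,"ay":0.2,"az":-0.2,"tx":0.1,"ty":-0.009,"tz":0.004,"fingers":0.05},{"ax":0,"ay":0.2,"az":-0.2,"tx":0.1,"ty":-0.009,"tz":0.004,"fingers":0.05}]' 40;  python3 -c "
from h import *
go([.4183,.1442,.047],87.8)"

```

```text
time_s: 6.15
tcp_pos: [0.4158, 0.1382, 0.0456]
eef_rot: [-134.6, 89.5, -136.9]
contact_force: [0.8, -0.5, 0.1]
gripper_width: 0.0504
t [-0.0015  0.0061  0.0023] turn [-0.05 -0.35  0.36] | alt [179.9   0.6   0.6] a=87.7 tcp [0.4158 0.1382 0.0456] j [  44. -137.] w 0.0504 F [ 0.8 -0.5  0.1] t=6.2
```

```bash
python3 -m creep '[{"ax":0,"ay":-0.35,"az":0.36,"tx":-0.001,"ty":0.006,"tz":0.002,"fingers":0.05},{"ax":0,"ay":-0.35,"az":0.36,"tx":-0.001,"ty":0.006,"tz":0.002,"fingers":0.0},{"ax":0,"ay":-0.35,"az":0.36,"tx":-0.001,"ty":0.006,"tz":0.002,"fingers":0.0},{"ax":0,"ay":-0.35,"az":0.36,"tx":-0.001,"ty":0.006,"tz":0.002,"fingers":0.0},{"ax":0,"ay":-0.35,"az":0.36,"tx":-0.001,"ty":0.006,"tz":0.002,"fingers":0.0}]' 45;  python3 -c "
from h import *
go([.4183,.1442,.047],87.8)"

```

```text
time_s: 6.65
tcp_pos: [0.4187, 0.1459, 0.0485]
eef_rot: [44.8, 89.8, 42.7]
contact_force: [4.1, -9.8, -0.8]
gripper_width: 0.0235
t [ 0.0015 -0.0018 -0.0004] turn [ 0.04  0.18 -0.18] | alt [-180.     0.3    0.3] a=87.8 tcp [0.4187 0.1459 0.0485] j [  45. -137.] w 0.0235 F [ 4.1 -9.8 -0.8] t=6.7
```

```bash
python3 -m creep '[{"ax":0,"ay":0,"az":0,"tx":0,"ty":0,"tz":0,"fingers":0.0},{"ax":0,"ay":0,"az":0,"tx":0,"ty":0,"tz":0,"fingers":0.0},{"ax":0,"ay":0,"az":0,"tx":0,"ty":0,"tz":0,"fingers":0.0}]' 45;  python3 -c "
from h import *
go([.4183,.1442,.047],87.8)"

```

```text
time_s: 6.95
tcp_pos: [0.4185, 0.145, 0.0483]
eef_rot: [27.6, 89.9, 25.5]
contact_force: [0.5, -5.7, 4.6]
gripper_width: 0.0188
t [ 0.0013 -0.0008 -0.0001] turn [ 0.05  0.13 -0.07] | alt [-1.799e+02  1.000e-01  2.000e-01] a=87.9 tcp [0.4185 0.145  0.0483] j [  45. -137.] w 0.0188 F [ 0.5 -5.7  4.6] t=7.0
```

```bash
python3 -m creep '[{"ax":0,"ay":0.1,"az":0,"tx":-0.01,"ty":0.001,"tz":0,"fingers":0.0},{"ax":0,"ay":0.1,"az":0,"tx":-0.03,"ty":0.001,"tz":0,"fingers":0.0},{"ax":0,"ay":0.1,"az":0,"tx":-0.055,"ty":0.001,"tz":0,"fingers":0.0},{"ax":0,"ay":0.1,"az":0,"tx":-0.085,"ty":0.001,"tz":0,"fingers":0.0},{"ax":0,"ay":0.1,"az":0,"tx":-0.105,"ty":0.001,"tz":0,"fingers":0.0}]' 45;  python3 -c "
from h import *
nx([.7067,.0901,.12],93.3)"

```

```text
time_s: 7.45
tcp_pos: [0.4181, 0.1465, 0.1543]
eef_rot: [74.2, 89.8, 72.0]
contact_force: [0.4, 0.4, -5.3]
gripper_width: 0.0189
nx n=1.2 t [ 0.0279 -0.0369  0.2355] turn [-4.44  0.06 -0.18] a=87.8 tcp [0.4181 0.1465 0.1543] j [  45. -137.] w 0.0189 F [ 0.4  0.4 -5.3] T=7.5
```

```bash
python3 -m creep '[{"ax":-1,"ay":0,"az":0,"tx":0,"ty":-0.007,"tz":0.03,"fingers":0.0},{"ax":-2,"ay":0,"az":0,"tx":0,"ty":-0.015,"tz":0.078,"fingers":0.0},{"ax":-3,"ay":0,"az":0,"tx":0.005,"ty":-0.024,"tz":0.126,"fingers":0.0},{"ax":-4,"ay":0,"az":0,"tx":0.01,"ty":-0.03,"tz":0.174,"fingers":0.0},{"ax":-5.5,"ay":0,"az":0,"tx":0.015,"ty":-0.037,"tz":0.22,"fingers":0.0}]' 45;  python3 -c "
from h import *
nx([.7067,.0901,.11],93.3)"

```

```text
time_s: 7.95
tcp_pos: [0.6379, 0.1007, 0.1367]
eef_rot: [107.6, 89.8, 111.0]
contact_force: [-0.3, 1.3, -4.5]
gripper_width: 0.0192
nx n=1.0 t [ 0.0266 -0.0147  0.0681] turn [ 0.05 -0.05 -0.15] a=93.3 tcp [0.6379 0.1007 0.1367] j [  26. -113.] w 0.0192 F [-0.3  1.3 -4.5] T=8.0
```

```bash
python3 -m creep '[{"ax":0,"ay":0,"az":-0.1,"tx":0.005,"ty":-0.01,"tz":0.04,"fingers":0.0},{"ax":0,"ay":0,"az":-0.1,"tx":0.02,"ty":-0.0147,"tz":0.065,"fingers":0.0},{"ax":0,"ay":0,"az":-0.1,"tx":0.04,"ty":-0.0147,"tz":0.068,"fingers":0.0},{"ax":0,"ay":0,"az":-0.1,"tx":0.07,"ty":-0.0147,"tz":0.068,"fingers":0.0},{"ax":0,"ay":0,"az":-0.1,"tx":0.095,"ty":-0.0147,"tz":0.068,"fingers":0.0}]' 45;  python3 -c "
from h import *
go([.7067,.0901,.013],93.3)"

```

```text
time_s: 8.45
tcp_pos: [0.7043, 0.0905, 0.04]
eef_rot: [163.8, 89.9, 167.1]
contact_force: [-0.3, -0.6, -5.0]
gripper_width: 0.0185
t [ 0.027  -0.0005  0.0024] turn [-0.04 -0.14 -0.04] | alt [ 1.8e+02 -1.0e-01  2.0e-01] a=93.3 tcp [0.7043 0.0905 0.04  ] j [  23. -110.] w 0.0185 F [-0.3 -0.6 -5. ] t=8.4
```

```bash
python3 -m creep '[{"ax":0,"ay":0,"az":0,"tx":0.015,"ty":0,"tz":0.002,"fingers":0.0},{"ax":0,"ay":0,"az":0,"tx":0.028,"ty":0,"tz":0.002,"fingers":0.0},{"ax":0,"ay":0,"az":0,"tx":0.0285,"ty":0,"tz":0.002,"fingers":0.0},{"ax":0,"ay":0,"az":0,"tx":0.0285,"ty":0,"tz":0.002,"fingers":0.03},{"ax":0,"ay":0,"az":0,"tx":0.0285,"ty":0,"tz":0.002,"fingers":0.03}]' 45;  python3 -c "
from h import *
go([.7067,.0901,.013],93.3)"

```

```text
time_s: 8.95
tcp_pos: [0.7088, 0.0915, 0.0166]
eef_rot: [22.1, 89.8, 25.4]
contact_force: [-0.3, -0.2, 0.1]
gripper_width: 0.0277
t [ 0.0036 -0.0013 -0.0022] turn [ 0.05  0.22 -0.09] | alt [-1.8e+02  1.0e-01  4.0e-01] a=93.3 tcp [0.7088 0.0915 0.0166] j [  23. -110.] w 0.0277 F [-0.3 -0.2  0.1] t=8.9
```

```bash
python3 -m creep '[{"ax":0,"ay":0.2,"az":-0.1,"tx":-0.03,"ty":0,"tz":0,"fingers":0.03},{"ax":0,"ay":0.2,"az":-0.1,"tx":-0.075,"ty":0,"tz":0,"fingers":0.04},{"ax":0,"ay":0.2,"az":-0.1,"tx":-0.12,"ty":0.01,"tz":-0.01,"fingers":0.05},{"ax":0,"ay":0.2,"az":-0.1,"tx":-0.13,"ty":0.03,"tz":-0.055,"fingers":0.05},{"ax":2,"ay":0.2,"az":-0.1,"tx":-0.13,"ty":0.055,"tz":-0.1,"fingers":0.05}]' 45;  python3 -c "
from h import *
nx([.4163,.2345,.14],87.8)
c=cap('scene','s4')"

```

```text
time_s: 9.45
tcp_pos: [0.6073, 0.1401, 0.1489]
eef_rot: [27.1, 89.7, 28.4]
contact_force: [-0.7, 1.8, 0.5]
gripper_width: 0.0492
nx n=1.0 t [ 0.0083  0.0985 -0.1889] turn [ 3.44  0.26 -0.15] a=91.2 tcp [0.6073 0.1401 0.1489] j [  31. -120.] w 0.0492 F [-0.7  1.8  0.5] T=9.4
```

View pics/s4.png

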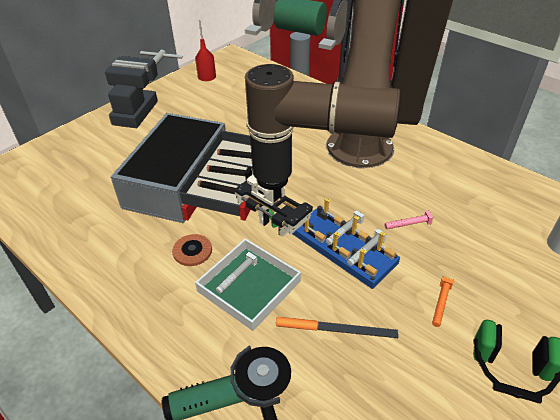

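```bash
python3 -m creep '[{"ax":1,"ay":0,"az":0,"tx":0,"ty":0.024,"tz":-0.046,"fingers":0.05},{"ax":2,"ay":0.2,"az":-0.1,"tx":0,"ty":0.048,"tz":-0.092,"fingers":0.05},{"ax":3,"ay":0.2,"az":-0.1,"tx":0,"ty":0.072,"tz":-0.138,"fingers":0.05},{"ax":3.4,"ay":0.2,"az":-0.1,"tx":0.004,"ty":0.096,"tz":-0.182,"fingers":0.05},{"ax":3.4,"ay":0.2,"az":-0.1,"tx":0.008,"ty":0.0985,"tz":-0.189,"fingers":0.05}]' 45;  python3 -c "
from h import *
go([.4163,.2345,.047],87.8)"

```

```text
time_s: 10.0
tcp_pos: [0.4123, 0.2351, 0.1389]
eef_rot: [166.7, 89.8, 164.7]
contact_force: [1.8, -0.1, 0.5]
gripper_width: 0.0498
t [ 0.0918 -0.0005  0.0044] turn [ 0.27 -0.21 -0.05] | alt [-1.797e+02  1.000e-01 -3.000e-01] a=88.1 tcp [0.4123 0.2351 0.1389] j [  53. -145.] w 0.0498 F [ 1.8 -0.1  0.5] t=10.0
```

```bash
python3 -m creep '[{"ax":0.2,"ay":0,"az":0,"tx":0.03,"ty":0,"tz":0.003,"fingers":0.05},{"ax":0.2,"ay":0,"az":0,"tx":0.065,"ty":0,"tz":0.003,"fingers":0.05},{"ax":0.2,"ay":0,"az":0,"tx":0.085,"ty":0,"tz":0.003,"fingers":0.05},{"ax":0.2,"ay":0,"az":0,"tx":0.091,"ty":0,"tz":0.003,"fingers":0.05},{"ax":0.2,"ay":0,"az":0,"tx":0.091,"ty":0,"tz":0.003,"fingers":0.05}]' 45;  python3 -c "
from h import *
go([.4163,.2345,.047],87.8)"

```

```text
time_s: 10.5
tcp_pos: [0.4176, 0.2332, 0.0462]
eef_rot: [-151.7, 89.6, -153.9]
contact_force: [0.1, -0.3, 0.6]
gripper_width: 0.0497
t [-0.0008  0.0013 -0.0014] turn [-0.06 -0.32  0.17] | alt [179.9   0.3   0.5] a=87.7 tcp [0.4176 0.2332 0.0462] j [  53. -145.] w 0.0497 F [ 0.1 -0.3  0.6] t=10.5
```

```bash
python3 -m creep '[{"ax":0,"ay":0,"az":0,"tx":-0.001,"ty":0.001,"tz":-0.001,"fingers":0.0},{"ax":0,"ay":0,"az":0,"tx":-0.001,"ty":0.001,"tz":-0.001,"fingers":0.0},{"ax":0,"ay":0,"az":0,"tx":-0.001,"ty":0.001,"tz":-0.001,"fingers":0.0},{"ax":0,"ay":0,"az":0,"tx":-0.001,"ty":0.001,"tz":-0.001,"fingers":0.0},{"ax":0,"ay":0,"az":0,"tx":-0.001,"ty":0.001,"tz":-0.001,"fingers":0.0}]' 45;  python3 -c "
from h import *
go([.4163,.2345,.047],87.8)"

```

```text
time_s: 11.0
tcp_pos: [0.4165, 0.2338, 0.0473]
eef_rot: [-150.4, 89.6, -152.7]
contact_force: [-1.0, -3.7, 3.9]
gripper_width: 0.0189
t [ 0.0003  0.0007 -0.0002] turn [-0.06 -0.31  0.18] | alt [179.9   0.3   0.5] a=87.7 tcp [0.4165 0.2338 0.0473] j [  53. -145.] w 0.0189 F [-1.  -3.7  3.9] t=11.0
```

```bash
python3 -m creep '[{"ax":0,"ay":0,"az":0.1,"tx":-0.01,"ty":0,"tz":0,"fingers":0.0},{"ax":0,"ay":0,"az":0.1,"tx":-0.03,"ty":0,"tz":0,"fingers":0.0},{"ax":0,"ay":0,"az":0.1,"tx":-0.055,"ty":0,"tz":0,"fingers":0.0},{"ax":0,"ay":0,"az":0.1,"tx":-0.085,"ty":0,"tz":0,"fingers":0.0},{"ax":0,"ay":0,"az":0.1,"tx":-0.105,"ty":0,"tz":0,"fingers":0.0}]' 45;  python3 -c "
from h import *
nx([.7088,.1403,.12],93.3)"

```

```text
time_s: 11.5
tcp_pos: [0.4169, 0.2343, 0.1539]
eef_rot: [-175.3, 89.7, -177.6]
contact_force: [0.8, 1.2, -5.7]
gripper_width: 0.019
nx n=1.3 t [ 0.0252 -0.064   0.2299] turn [-4.34 -0.31  0.01] a=87.7 tcp [0.4169 0.2343 0.1539] j [  53. -145.] w 0.0190 F [ 0.8  1.2 -5.7] T=11.5
```

```bash
python3 -m creep '[{"ax":-1,"ay":0,"az":0,"tx":0,"ty":-0.01,"tz":0.03,"fingers":0.0},{"ax":-2,"ay":0,"az":0,"tx":0,"ty":-0.022,"tz":0.077,"fingers":0.0},{"ax":-3,"ay":0,"az":0,"tx":0.003,"ty":-0.035,"tz":0.124,"fingers":0.0},{"ax":-4,"ay":0,"az":0,"tx":0.01,"ty":-0.048,"tz":0.17,"fingers":0.0},{"ax":-5.5,"ay":0,"az":0,"tx":0.018,"ty":-0.061,"tz":0.216,"fingers":0.0}]' 45;  python3 -c "
from h import *
nx([.7088,.1403,.1],93.3)"

```

```text
time_s: 12.0
tcp_pos: [0.6315, 0.164, 0.1327]
eef_rot: [-177.9, 89.6, -174.7]
contact_force: [-0.1, 1.5, -4.4]
gripper_width: 0.0183
nx n=1.0 t [ 0.0322 -0.0281  0.076 ] turn [-0.03 -0.38  0.01] a=93.3 tcp [0.6315 0.164  0.1327] j [  32. -118.] w 0.0183 F [-0.1  1.5 -4.4] T=12.0
```

```bash
python3 -m creep '[{"ax":0,"ay":-0.3,"az":0,"tx":0.005,"ty":-0.018,"tz":0.045,"fingers":0.0},{"ax":0,"ay":-0.3,"az":0,"tx":0.02,"ty":-0.028,"tz":0.074,"fingers":0.0},{"ax":0,"ay":-0.3,"az":0,"tx":0.045,"ty":-0.028,"tz":0.076,"fingers":0.0},{"ax":0,"ay":-0.3,"az":0,"tx":0.075,"ty":-0.028,"tz":0.076,"fingers":0.0},{"ax":0,"ay":-0.3,"az":0,"tx":0.1,"ty":-0.028,"tz":0.076,"fingers":0.0}]' 45;  python3 -c "
from h import *
go([.7088,.1403,.013],93.3)"

```

```text
time_s: 12.5
tcp_pos: [0.706, 0.1403, 0.03]
eef_rot: [-165.3, 89.8, -162.2]
contact_force: [-1.1, -0.1, -4.7]
gripper_width: 0.019
t [ 0.017  -0.0001  0.0029] turn [-0.15 -0.22  0.06] | alt [1.798e+02 1.000e-01 3.000e-01] a=93.1 tcp [0.706  0.1403 0.03  ] j [  27. -113.] w 0.0190 F [-1.1 -0.1 -4.7] t=12.5
```

```bash
python3 -m creep '[{"ax":0,"ay":0,"az":0,"tx":0.012,"ty":0,"tz":0.002,"fingers":0.0},{"ax":0,"ay":0,"az":0,"tx":0.017,"ty":0,"tz":0.002,"fingers":0.0},{"ax":0,"ay":0,"az":0,"tx":0.017,"ty":0,"tz":0.002,"fingers":0.0},{"ax":0,"ay":0,"az":0,"tx":0.017,"ty":0,"tz":0.002,"fingers":0.03},{"ax":0,"ay":0,"az":0,"tx":0.017,"ty":0,"tz":0.002,"fingers":0.03}]' 45; python3 -m creep '[{"ax":0,"ay":0,"az":0,"tx":-0.02,"ty":0,"tz":0,"fingers":0.03},{"ax":0,"ay":0,"az":0,"tx":-0.06,"ty":0,"tz":0,"fingers":0.04},{"ax":0,"ay":0,"az":0,"tx":-0.105,"ty":0.01,"tz":-0.01,"fingers":0.05},{"ax":0,"ay":0,"az":0,"tx":-0.13,"ty":0.03,"tz":-0.055,"fingers":0.05},{"ax":2,"ay":0,"az":0,"tx":-0.135,"ty":0.055,"tz":-0.1,"fingers":0.05}]' 45; python3 -c "
from h import *
nx([.4318,.3240,.14],87.8)"

```

```text
time_s: 13.0
tcp_pos: [0.7108, 0.1419, 0.018]
eef_rot: [7.9, 89.8, 11.2]
contact_force: [0.8, 0.7, 0.3]
gripper_width: 0.0279
time_s: 13.5
tcp_pos: [0.6141, 0.1886, 0.1549]
eef_rot: [22.6, 89.5, 23.7]
contact_force: [0.3, 1.2, 0.3]
gripper_width: 0.0494
nx n=1.0 t [ 0.014   0.139  -0.1797] turn [ 3.35  0.42 -0.19] a=91.1 tcp [0.6141 0.1886 0.1549] j [  34. -123.] w 0.0494 F [0.3 1.2 0.3] T=13.5
```

```bash
python3 -m creep '[{"ax":1,"ay":0.2,"az":0,"tx":0,"ty":0.03,"tz":-0.039,"fingers":0.05},{"ax":2,"ay":0.4,"az":-0.1,"tx":0,"ty":0.06,"tz":-0.078,"fingers":0.05},{"ax":3,"ay":0.4,"az":-0.1,"tx":0,"ty":0.09,"tz":-0.117,"fingers":0.05},{"ax":3.4,"ay":0.4,"az":-0.1,"tx":0.004,"ty":0.12,"tz":-0.155,"fingers":0.05},{"ax":3.4,"ay":0.4,"az":-0.1,"tx":0.008,"ty":0.138,"tz":-0.18,"fingers":0.05}]' 45;  python3 -m creep '[{"ax":0,"ay":0,"az":0,"tx":0,"ty":0,"tz":0,"fingers":0.05}]'; python3 -c "
from h import *
go([.4318,.3240,.047],87.8)"

```

```text
time_s: 14.0
tcp_pos: [0.4278, 0.3242, 0.1439]
eef_rot: [162.7, 89.7, 160.6]
contact_force: [0.5, -0.1, -0.3]
gripper_width: 0.05
time_s: 14.1
tcp_pos: [0.4272, 0.3243, 0.1435]
eef_rot: [172.4, 89.7, 170.5]
contact_force: [1.0, 0.3, 0.6]
gripper_width: 0.0498
t [ 0.0965 -0.0002  0.0052] turn [ 0.26 -0.32 -0.04] | alt [-1.797e+02  1.000e-01 -5.000e-01] a=88.1 tcp [0.4272 0.3243 0.1435] j [  58. -150.] w 0.0498 F [1.  0.3 0.6] t=14.1
```

```bash
python3 -m creep '[{"ax":0.2,"ay":-0.3,"az":0,"tx":0.03,"ty":0,"tz":0.004,"fingers":0.05},{"ax":0.2,"ay":-0.3,"az":0,"tx":0.065,"ty":0,"tz":0.004,"fingers":0.05},{"ax":0.2,"ay":-0.3,"az":0,"tx":0.09,"ty":0,"tz":0.004,"fingers":0.05},{"ax":0.2,"ay":-0.3,"az":0,"tx":0.096,"ty":0,"tz":0.004,"fingers":0.05},{"ax":0.2,"ay":-0.3,"az":0,"tx":0.096,"ty":0,"tz":0.004,"fingers":0.05}]' 45;  python3 -c "
from h import *
go([.4318,.3240,.047],87.8)"

```

```text
time_s: 14.6
tcp_pos: [0.4331, 0.3215, 0.046]
eef_rot: [-125.0, 89.8, -127.4]
contact_force: [0.7, 0.9, 1.1]
gripper_width: 0.0501
t [-0.001   0.0024 -0.0014] turn [-0.17 -0.11  0.15] | alt [179.8   0.2   0.2] a=87.6 tcp [0.4331 0.3215 0.046 ] j [  57. -150.] w 0.0501 F [0.7 0.9 1.1] t=14.6
```

```bash
python3 -m creep '[{"ax":0,"ay":0,"az":0,"tx":-0.001,"ty":0.002,"tz":-0.001,"fingers":0.0},{"ax":0,"ay":0,"az":0,"tx":-0.001,"ty":0.002,"tz":-0.001,"fingers":0.0},{"ax":0,"ay":0,"az":0,"tx":-0.001,"ty":0.002,"tz":-0.001,"fingers":0.0},{"ax":0,"ay":0,"az":0,"tx":-0.001,"ty":0.002,"tz":-0.001,"fingers":0.0},{"ax":0,"ay":0,"az":0,"tx":-0.001,"ty":0.002,"tz":-0.001,"fingers":0.0}]' 45;  python3 -m creep '[{"ax":0,"ay":0,"az":0,"tx":0,"ty":0,"tz":0,"fingers":0.0}]'; python3 -c "
from h import *
go([.4318,.3240,.047],87.8)"

```

```text
time_s: 15.1
tcp_pos: [0.4318, 0.3233, 0.047]
eef_rot: [-125.6, 89.8, -127.9]
contact_force: [-0.3, -2.7, 4.6]
gripper_width: 0.0187
time_s: 15.2
tcp_pos: [0.4317, 0.3233, 0.0469]
eef_rot: [-125.5, 89.8, -127.9]
contact_force: [-0.0, -3.6, 6.2]
gripper_width: 0.0188
t [-0.0001  0.0007  0.    ] turn [-0.16 -0.12  0.16] | alt [179.8   0.3   0.2] a=87.6 tcp [0.4317 0.3233 0.0469] j [  58. -150.] w 0.0188 F [-0.  -3.6  6.2] t=15.2
```

```bash
python3 -m creep '[{"ax":0,"ay":0,"az":0,"tx":-0.01,"ty":0,"tz":0,"fingers":0.0},{"ax":0,"ay":0,"az":0,"tx":-0.03,"ty":0,"tz":0,"fingers":0.0},{"ax":0,"ay":0,"az":0,"tx":-0.055,"ty":0,"tz":0,"fingers":0.0},{"ax":0,"ay":0,"az":0,"tx":-0.085,"ty":0,"tz":0,"fingers":0.0},{"ax":0,"ay":0,"az":0,"tx":-0.105,"ty":0,"tz":0,"fingers":0.0}]' 45;  python3 -c "
from h import *
nx([.7009,.1899,.12],93.3)"

```

```text
time_s: 15.7
tcp_pos: [0.4318, 0.3238, 0.1534]
eef_rot: [-134.6, 89.8, -137.0]
contact_force: [0.5, 1.8, -5.3]
gripper_width: 0.0187
nx n=1.3 t [ 0.0262 -0.0972  0.2178] turn [-4.51 -0.12  0.11] a=87.6 tcp [0.4318 0.3238 0.1534] j [  58. -150.] w 0.0187 F [ 0.5  1.8 -5.3] T=15.7
```

```bash
python3 -m creep '[{"ax":-1,"ay":0,"az":0,"tx":0,"ty":-0.014,"tz":0.03,"fingers":0.0},{"ax":-2,"ay":0,"az":0,"tx":0,"ty":-0.035,"tz":0.077,"fingers":0.0},{"ax":-3,"ay":0,"az":0,"tx":0.003,"ty":-0.055,"tz":0.12,"fingers":0.0},{"ax":-4,"ay":0,"az":0,"tx":0.01,"ty":-0.074,"tz":0.163,"fingers":0.0},{"ax":-5.5,"ay":0,"az":0,"tx":0.018,"ty":-0.094,"tz":0.206,"fingers":0.0}]' 45;  python3 -c "
from h import *
nx([.7009,.1899,.1],93.3)"

```

```text
time_s: 16.2
tcp_pos: [0.6348, 0.2203, 0.133]
eef_rot: [-147.8, 89.8, -144.6]
contact_force: [0.6, 1.4, -4.9]
gripper_width: 0.0186
nx n=1.0 t [ 0.0329 -0.034   0.0644] turn [-0.13 -0.2   0.12] a=93.2 tcp [0.6348 0.2203 0.133 ] j [  36. -123.] w 0.0186 F [ 0.6  1.4 -4.9] T=16.2
```

```bash
python3 -m creep '[{"ax":0,"ay":-0.1,"az":0,"tx":0.005,"ty":-0.022,"tz":0.042,"fingers":0.0},{"ax":0,"ay":-0.1,"az":0,"tx":0.02,"ty":-0.034,"tz":0.064,"fingers":0.0},{"ax":0,"ay":-0.1,"az":0,"tx":0.045,"ty":-0.034,"tz":0.065,"fingers":0.0},{"ax":0,"ay":-0.1,"az":0,"tx":0.075,"ty":-0.034,"tz":0.065,"fingers":0.0},{"ax":0,"ay":-0.1,"az":0,"tx":0.1,"ty":-0.034,"tz":0.065,"fingers":0.0}]' 45;  python3 -c "
from h import *
go([.7009,.1899,.013],93.3)"

```

```text
time_s: 16.7
tcp_pos: [0.6991, 0.1898, 0.0307]
eef_rot: [-142.2, 89.7, -139.2]
contact_force: [-0.5, 0.4, -4.7]
gripper_width: 0.0185
t [0.0177 0.0001 0.0018] turn [-0.26 -0.22  0.17] | alt [179.7   0.3   0.4] a=93.0 tcp [0.6991 0.1898 0.0307] j [  31. -118.] w 0.0185 F [-0.5  0.4 -4.7] t=16.7
```

```bash
python3 -m creep '[{"ax":0,"ay":0,"az":0,"tx":0.012,"ty":0,"tz":0.001,"fingers":0.0},{"ax":0,"ay":0,"az":0,"tx":0.018,"ty":0,"tz":0.001,"fingers":0.0},{"ax":0,"ay":0,"az":0,"tx":0.018,"ty":0,"tz":0.001,"fingers":0.0},{"ax":0,"ay":0,"az":0,"tx":0.018,"ty":0,"tz":0.001,"fingers":0.03},{"ax":0,"ay":0,"az":0,"tx":0.018,"ty":0,"tz":0.001,"fingers":0.03}]' 45; python3 -m creep '[{"ax":0,"ay":0,"az":0,"tx":-0.02,"ty":0,"tz":0,"fingers":0.03},{"ax":0,"ay":0,"az":0,"tx":-0.06,"ty":0,"tz":0,"fingers":0.04},{"ax":-8,"ay":0,"az":0,"tx":-0.105,"ty":0.0,"tz":-0.01,"fingers":0.05},{"ax":-16,"ay":0,"az":0,"tx":-0.15,"ty":0.0,"tz":-0.03,"fingers":0.05},{"ax":-24,"ay":0,"az":0,"tx":-0.17,"ty":0,"tz":-0.07,"fingers":0.05}]' 45; python3 - <<'E'
from h import *
c=cap('scene','s5'); d=cap('top','t5')
for n,c in(('s',c),('t',d)):
    h=cv2.cvtColor(c['pixels'],cv2.COLOR_BGR2HSV); W=cloud(c)
    L=W[...,:2]-np.array([.5014,-.2359]); X=L@[.4067,-.9135]; Y=L@[.9135,.4067]
    m=(h[...,2]<70)&(W[...,2]>.075)&(W[...,2]<.118)&(X>-.17)&(X<.02)&(abs(Y)<.155)
    k,l,s,ce=cv2.connectedComponentsWithStats(m.astype(np.uint8))
    for i in range(1,k):
        if s[i,4]>30: q=l==i; print(n,s[i],'X',np.percentile(X[q],[0,100]).round(4),'Y',np.percentile(Y[q],[0,50,100]).round(4),'z',np.percentile(W[q][:,2],[5,95]).round(4))
E
```

```text
time_s: 17.2
tcp_pos: [0.7029, 0.1915, 0.0179]
eef_rot: [-17.8, 89.8, -14.6]
contact_force: [0.3, -0.4, 0.1]
gripper_width: 0.0278
time_s: 17.7
tcp_pos: [0.6348, 0.1881, 0.1919]
eef_rot: [-20.6, 89.5, 6.8]
contact_force: [-0.1, 1.6, 0.8]
gripper_width: 0.0494
s [219 149  39  13 244] X [-0.1369 -0.0029] Y [-0.1015 -0.0824 -0.0725] z [0.085 0.106]
s [208 157  50  23 358] X [-0.1467  0.0189] Y [-0.0532  0.0056  0.0164] z [0.0806 0.1067]
s [197 175  38  10  53] X [-0.1037  0.0188] Y [0.0398 0.0445 0.0521] z [0.078  0.0865]
s [200 181  44  17 288] X [-0.1443 -0.0082] Y [0.0427 0.089  0.1042] z [0.0861 0.1074]
t [332 174  43  20 201] X [-0.1441 -0.0127] Y [0.075  0.0836 0.0971] z [0.0937 0.1088]
t [345 197  42  24 211] X [-0.1403 -0.0081] Y [-0.0118  0.0019  0.0108] z [0.0945 0.1078]
t [358 224  42  26 213] X [-0.1375 -0.005 ] Y [-0.1023 -0.0873 -0.0773] z [0.095  0.1089]
```

View pics/s5.png

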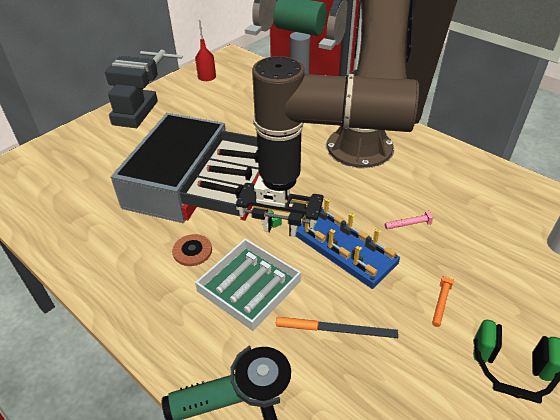

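View pics/t5.png

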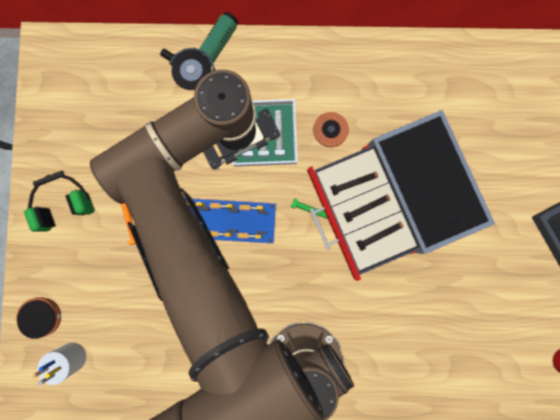

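```bash
cat >> h.py <<'E'
XC=np.array([.4067,-.9135]);YC=np.array([.9135,.4067]);OC=np.array([.5014,-.2359])
def black(c):
    I=c['pixels']; h=cv2.cvtColor(I,cv2.COLOR_BGR2HSV)
    for v0,y0 in ((0,.086),(0,0),(0,-.09)):
        pts=[]
        for v in range(100,300):
            for u in range(300,450):
                p=ray(c,u,v,.098)[:2]-OC; x,y=p@XC,p@YC
                if -.165<x<.012 and abs(y-y0)<.041 and h[v,u,2]<90: pts.append((x,y))
        P=np.array(pts)
        if len(P)<60: print('none',y0); continue
        S=P[(P[:,0]>P[:,0].min()+.025)&(P[:,0]<P[:,0].min()+.125)]
        k=np.polyfit(S[:,0],S[:,1],1); x0=P[:,0].min()+.0015; xm=x0+.078
        ym=np.polyval(k,xm); g=xm-.010; G=OC+g*XC+np.polyval(k,g)*YC
        print('lane',y0,'n',len(P),'head face',x0.round(4),'maxx',P[:,0].max().round(4),'mid',xm.round(4),ym.round(4),'yaw %.1f'%np.degrees(np.arctan(k[0])),'GRIP world(-10)',G.round(4))
E
python3 -c "
from h import *
black(cap('top')); nx([.48,-.1,.2],204)"
```

```text
lane 0.086 n 241 head face -0.1428 maxx -0.0107 mid -0.0648 0.0832 yaw -2.7 GRIP world(-10) [ 0.5474 -0.1335]
lane 0 n 248 head face -0.1383 maxx -0.0071 mid -0.0603 0.0026 yaw 3.1 GRIP world(-10) [ 0.4747 -0.1708]
lane -0.09 n 256 head face -0.1369 maxx -0.0044 mid -0.0589 -0.0865 yaw 3.9 GRIP world(-10) [ 0.3938 -0.2085]
nx n=2.1 t [-0.0052 -0.0904 -0.129 ] turn [-42.     0.34   0.22] a=117.2 tcp [0.6316 0.1881 0.1908] j [ 34. -96.] w 0.0499 F [-0.2 -0.5 -0.4] T=17.9
```

```bash
python3 -c "
from h import *
nx(np.r_[np.array([.5474,-.1335])+.002*YC,.2],201.3)"
```

```text
nx n=2.0 t [-0.0052 -0.1237 -0.1099] turn [-42.     0.34   0.22] a=117.2 tcp [0.6316 0.1881 0.1908] j [ 34. -96.] w 0.0499 F [-0.2 -0.5 -0.4] T=17.9
```

```bash
python3 -m creep '[{"ax":-8,"ay":0,"az":0,"tx":-0.001,"ty":-0.025,"tz":-0.022,"fingers":0.034},{"ax":-16.5,"ay":0,"az":0,"tx":-0.002,"ty":-0.05,"tz":-0.044,"fingers":0.034},{"ax":-25,"ay":0,"az":0,"tx":-0.003,"ty":-0.075,"tz":-0.066,"fingers":0.034},{"ax":-33.5,"ay":0.2,"az":0,"tx":-0.004,"ty":-0.1,"tz":-0.088,"fingers":0.034},{"ax":-42,"ay":0.3,"az":0.2,"tx":-0.005,"ty":-0.124,"tz":-0.11,"fingers":0.034}]' 45;  python3 -c "
from h import *
nx(np.r_[np.array([.5474,-.1335])+.002*YC,.2],201.3)"
```

```text
time_s: 18.35
tcp_pos: [0.5904, 0.0255, 0.1912]
eef_rot: [145.9, 89.6, -144.7]
contact_force: [0.4, 0.2, 0.4]
gripper_width: 0.034
nx n=1.0 t [-0.0079 -0.0171 -0.1626] turn [-41.87  -0.23  -0.32] a=159.4 tcp [0.5904 0.0255 0.1912] j [ 21. -42.] w 0.0340 F [0.4 0.2 0.4] T=18.4
```

```bash
python3 -m creep '[{"ax":-8,"ay":0,"az":0,"tx":0,"ty":-0.004,"tz":-0.04,"fingers":0.034},{"ax":-16.5,"ay":0,"az":0,"tx":0,"ty":-0.01,"tz":-0.08,"fingers":0.034},{"ax":-25,"ay":0,"az":0,"tx":0.01,"ty":-0.014,"tz":-0.12,"fingers":0.034},{"ax":-33.5,"ay":0,"az":-0.2,"tx":0.02,"ty":-0.017,"tz":-0.15,"fingers":0.034},{"ax":-42,"ay":-0.2,"az":-0.3,"tx":0.03,"ty":-0.017,"tz":-0.163,"fingers":0.034}]' 45;  python3 -m creep '[{"ax":0,"ay":0,"az":0,"tx":0,"ty":0,"tz":0,"fingers":0.034},{"ax":0,"ay":0,"az":0,"tx":0,"ty":0,"tz":0,"fingers":0.034}]';python3 -c "
from h import *
go(np.r_[np.array([.5474,-.1335])+.002*YC,.083],201.3)"
```

```text
time_s: 18.85
tcp_pos: [0.5475, -0.1342, 0.1618]
eef_rot: [143.3, 90.0, -105.4]
contact_force: [0.4, 0.3, -0.2]
gripper_width: 0.0339
time_s: 19.05
tcp_pos: [0.5483, -0.1321, 0.162]
eef_rot: [111.4, 89.9, -137.8]
contact_force: [-0.3, -0.4, 0.6]
gripper_width: 0.034
t [ 0.079  -0.0007 -0.0009] turn [-0.47 -0.02 -0.06] | alt [ 1.795e+02 -1.000e-01  0.000e+00] a=-159.2 tcp [ 0.5483 -0.1321  0.162 ] j [ 6. 14.] w 0.0340 F [-0.3 -0.4  0.6] t=19.1
```

```bash
python3 -m creep '[{"ax":-0.5,"ay":0,"az":0,"tx":0.03,"ty":-0.001,"tz":-0.001,"fingers":0.034},{"ax":-0.5,"ay":0,"az":0,"tx":0.06,"ty":-0.001,"tz":-0.001,"fingers":0.034},{"ax":-0.5,"ay":0,"az":0,"tx":0.074,"ty":-0.001,"tz":-0.001,"fingers":0.034},{"ax":-0.5,"ay":0,"az":0,"tx":0.078,"ty":-0.001,"tz":-0.001,"fingers":0.034},{"ax":-0.5,"ay":0,"az":0,"tx":0.078,"ty":-0.001,"tz":-0.001,"fingers":0.034}]' 45;python3 -c "
from h import *
go(np.r_[np.array([.5474,-.1335])+.002*YC,.083],201.3); c=cap('scene');cv2.imwrite('pics/s6.png',cv2.resize(c['pixels'][100:230,170:320],None,fx=5,fy=5))"
```

```text
time_s: 19.55
tcp_pos: [0.5497, -0.1317, 0.0838]
eef_rot: [96.8, 89.9, -151.6]
contact_force: [0.3, 0.1, 0.2]
gripper_width: 0.0343
t [ 0.0008  0.0008 -0.0008] turn [ 0.28 -0.01 -0.09] | alt [-1.797e+02  1.000e-01 -0.000e+00] a=-158.4 tcp [ 0.5497 -0.1317  0.0838] j [ 6. 15.] w 0.0343 F [0.3 0.1 0.2] t=19.6
```

View pics/s6.png

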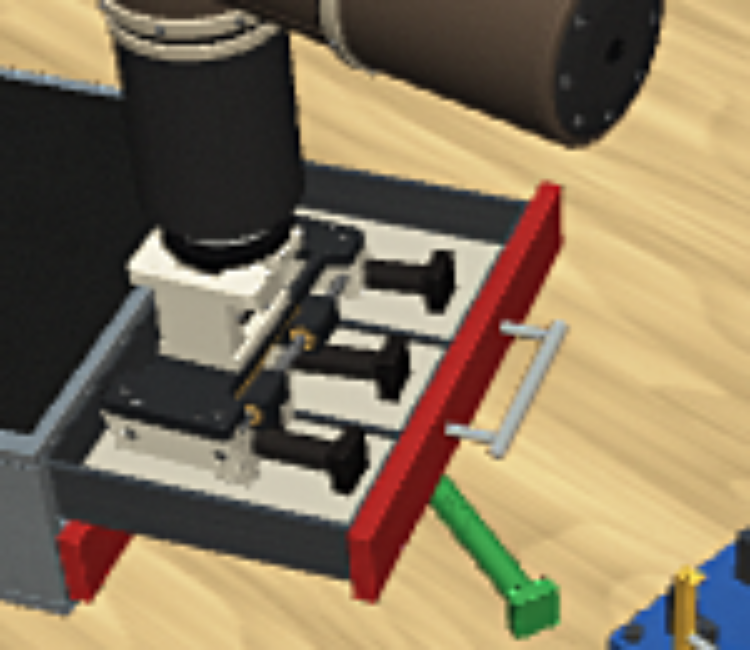

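```bash
python3 -m creep '[{"ax":0,"ay":0,"az":0,"tx":0.001,"ty":0.001,"tz":-0.001,"fingers":0.0},{"ax":0,"ay":0,"az":0,"tx":0.001,"ty":0.001,"tz":-0.001,"fingers":0.0},{"ax":0,"ay":0,"az":0,"tx":0.001,"ty":0.001,"tz":-0.001,"fingers":0.0},{"ax":0,"ay":0,"az":0,"tx":0.001,"ty":0.001,"tz":-0.001,"fingers":0.0}]' 50; python3 -c "
from h import *
go(np.r_[np.array([.5474,-.1335])+.002*YC,.083],201.3)"; python3 -m creep '[{"ax":0,"ay":0,"az":0,"tx":-0.01,"ty":0,"tz":0,"fingers":0.0},{"ax":0,"ay":0,"az":0,"tx":-0.035,"ty":0,"tz":0,"fingers":0.0},{"ax":0,"ay":0,"az":0,"tx":-0.065,"ty":0,"tz":0,"fingers":0.0},{"ax":0,"ay":0,"az":0,"tx":-0.095,"ty":0,"tz":0,"fingers":0.0},{"ax":0,"ay":0,"az":0,"tx":-0.11,"ty":0,"tz":0,"fingers":0.0}]' 50; python3 -c "
from h import *
nx([.42,.10,.19],267.8)
c=cap('scene');cv2.imwrite('pics/s7.png',cv2.resize(c['pixels'][80:230,150:320],None,fx=4,fy=4))"
```

```text
time_s: 20.0
tcp_pos: [0.5487, -0.1337, 0.0834]
eef_rot: [124.4, 90.0, -124.0]
contact_force: [-1.7, 0.1, 5.4]
gripper_width: 0.0187
t [ 0.0004 -0.0009  0.0008] turn [ 0.33 -0.02 -0.03] | alt [-1.797e+02  1.000e-01 -0.000e+00] a=-158.4 tcp [ 0.5487 -0.1337  0.0834] j [ 6. 15.] w 0.0187 F [-1.7  0.1  5.4] t=20.0
time_s: 20.5
tcp_pos: [0.5493, -0.1336, 0.1955]
eef_rot: [-126.3, 89.9, -14.7]
contact_force: [0.2, -0.2, -4.2]
gripper_width: 0.0186
nx n=1.6 t [0.0033 0.0216 0.1681] turn [-42.    -0.08   0.05] a=-158.4 tcp [ 0.5493 -0.1336  0.1955] j [ 6. 15.] w 0.0186 F [ 0.2 -0.2 -4.2] T=20.5
```

View pics/s7.png

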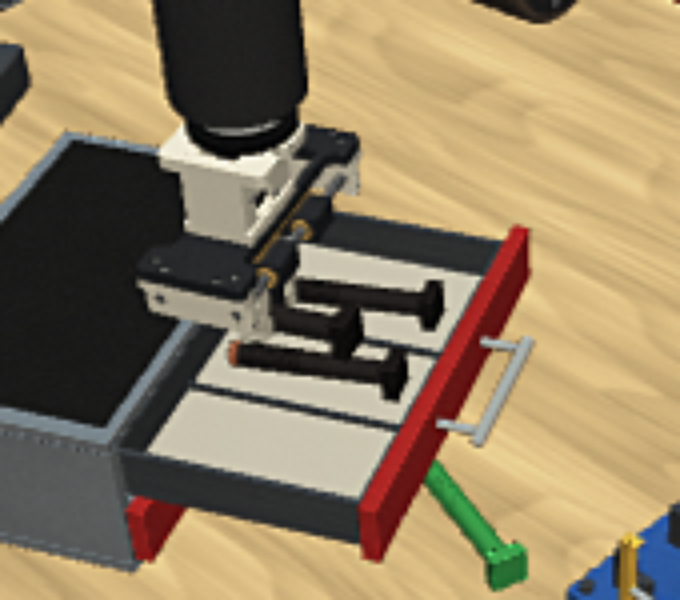

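```bash
python3 -m creep '[{"ax":-6,"ay":0,"az":0,"tx":0,"ty":0.002,"tz":0.02,"fingers":0.0},{"ax":-14,"ay":0,"az":0,"tx":0,"ty":0.005,"tz":0.06,"fingers":0.0},{"ax":-22,"ay":0,"az":0,"tx":0,"ty":0.01,"tz":0.105,"fingers":0.0},{"ax":-30,"ay":0,"az":0,"tx":0,"ty":0.016,"tz":0.15,"fingers":0.0},{"ax":-38,"ay":0,"az":0,"tx":0,"ty":0.024,"tz":0.195,"fingers":0.0}]' 50; python3 -c "
from h import *
nx([.4232,.2977,.165],267.8)"
```

```text
time_s: 21.05
tcp_pos: [0.4528, 0.0399, 0.1919]
eef_rot: [41.7, 89.8, -168.4]
contact_force: [0.4, 2.0, -2.3]
gripper_width: 0.0186
nx n=1.1 t [ 0.0247 -0.1915  0.1425] turn [-25.67   0.13  -0.07] a=-120.1 tcp [0.4528 0.0399 0.1919] j [30. 30.] w 0.0186 F [ 0.4  2.  -2.3] T=21.1
```

```bash
python3 -m creep '[{"ax":-5.5,"ay":0,"az":0,"tx":0.003,"ty":-0.038,"tz":0.028,"fingers":0.0},{"ax":-11,"ay":0,"az":0,"tx":0.006,"ty":-0.076,"tz":0.056,"fingers":0.0},{"ax":-17,"ay":0,"az":0,"tx":0.01,"ty":-0.114,"tz":0.084,"fingers":0.0},{"ax":-22.5,"ay":0,"az":0,"tx":0.015,"ty":-0.152,"tz":0.112,"fingers":0.0},{"ax":-27.5,"ay":0.1,"az":0,"tx":0.02,"ty":-0.19,"tz":0.14,"fingers":0.0}]' 50; python3 -c "
from h import *
nx([.4232,.2977,.165],267.8)"
```

```text
time_s: 21.55
tcp_pos: [0.4285, 0.2751, 0.172]
eef_rot: [71.9, 89.9, -110.7]
contact_force: [1.2, -0.9, -2.9]
gripper_width: 0.0186
nx n=1.0 t [ 0.0069 -0.0223  0.0063] turn [-0.46  0.02 -0.06] a=-92.7 tcp [0.4285 0.2751 0.172 ] j [55. 32.] w 0.0186 F [ 1.2 -0.9 -2.9] T=21.6
```

```bash
python3 -m creep '[{"ax":-0.5,"ay":0,"az":0,"tx":0.005,"ty":-0.015,"tz":0.005,"fingers":0.0},{"ax":-0.5,"ay":0,"az":0,"tx":0.02,"ty":-0.02,"tz":0.006,"fingers":0.0},{"ax":-0.5,"ay":0,"az":0,"tx":0.04,"ty":-0.02,"tz":0.006,"fingers":0.0},{"ax":-0.5,"ay":0,"az":0,"tx":0.055,"ty":-0.02,"tz":0.006,"fingers":0.0},{"ax":-0.5,"ay":0,"az":0,"tx":0.055,"ty":-0.02,"tz":0.006,"fingers":0.0}]' 50; python3 -c "
from h import *
go([.4232,.2977,.076],267.8)
c=cap('scene');cv2.imwrite('pics/s8.png',cv2.resize(c['pixels'][150:300,260:430],None,fx=4,fy=4))"
```

```text
time_s: 22.05
tcp_pos: [0.423, 0.292, 0.1149]
eef_rot: [57.4, 89.6, -125.0]
contact_force: [0.2, -0.3, -3.6]
gripper_width: 0.0186
t [ 0.0389 -0.0059 -0.0001] turn [-0.23  0.19 -0.3 ] | alt [179.8  -0.5  -0.3] a=-92.4 tcp [0.423  0.292  0.1149] j [57. 31.] w 0.0186 F [ 0.2 -0.3 -3.6] t=22.1
```

View pics/s8.png

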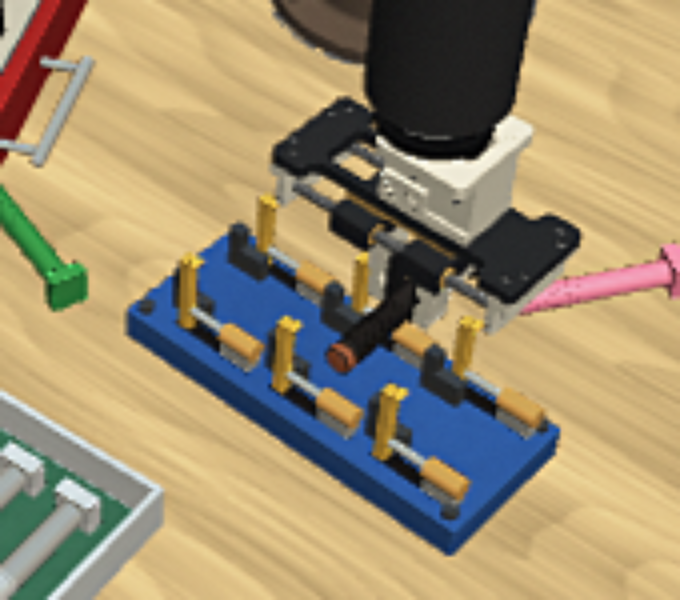

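```bash
python3 -m creep '[{"ax":-0.2,"ay":0.2,"az":-0.3,"tx":0.015,"ty":-0.003,"tz":0,"fingers":0.0},{"ax":-0.2,"ay":0.2,"az":-0.3,"tx":0.03,"ty":-0.003,"tz":0,"fingers":0.0},{"ax":-0.2,"ay":0.2,"az":-0.3,"tx":0.039,"ty":-0.003,"tz":0,"fingers":0.0},{"ax":-0.2,"ay":0.2,"az":-0.3,"tx":0.039,"ty":-0.003,"tz":0,"fingers":0.0}]' 50; python3 -c "
from h import *
go([.4244,.3277,.076],267.8)"
```

```text
time_s: 22.5
tcp_pos: [0.4245, 0.2961, 0.078]
eef_rot: [-133.5, 89.8, 44.3]
contact_force: [-0.3, -0.2, -2.9]
gripper_width: 0.0185
t [ 0.0021 -0.0315  0.0013] turn [-0.   -0.16  0.17] | alt [180.    0.3   0.3] a=-92.2 tcp [0.4245 0.2961 0.078 ] j [57. 31.] w 0.0185 F [-0.3 -0.2 -2.9] t=22.5
```

```bash
python3 -m creep '[{"ax":0,"ay":-0.1,"az":0.1,"tx":0.001,"ty":-0.008,"tz":0.001,"fingers":0.0},{"ax":0,"ay":-0.1,"az":0.1,"tx":0.001,"ty":-0.016,"tz":0.001,"fingers":0.0},{"ax":0,"ay":-0.1,"az":0.1,"tx":0.001,"ty":-0.024,"tz":0.001,"fingers":0.0},{"ax":0,"ay":-0.1,"az":0.1,"tx":0.001,"ty":-0.0315,"tz":0.001,"fingers":0.0},{"ax":0,"ay":-0.1,"az":0.1,"tx":0.001,"ty":-0.0315,"tz":0.001,"fingers":0.0}]' 50; python3 -c "
from h import *
go([.4244,.3277,.054],267.8)
c=cap('scene');cv2.imwrite('pics/s9.png',cv2.resize(c['pixels'][150:300,260:430],None,fx=4,fy=4))"
```

```text
time_s: 23.0
tcp_pos: [0.4251, 0.3281, 0.0781]
eef_rot: [-169.7, 89.9, 8.1]
contact_force: [1.5, -9.1, 1.2]
gripper_width: 0.0187
t [0.0241 0.0004 0.0007] turn [ 0.06 -0.11  0.02] | alt [-179.9   -0.    -0.2] a=-92.1 tcp [0.4251 0.3281 0.0781] j [59. 29.] w 0.0187 F [ 1.5 -9.1  1.2] t=23.0
```

View pics/s9.png

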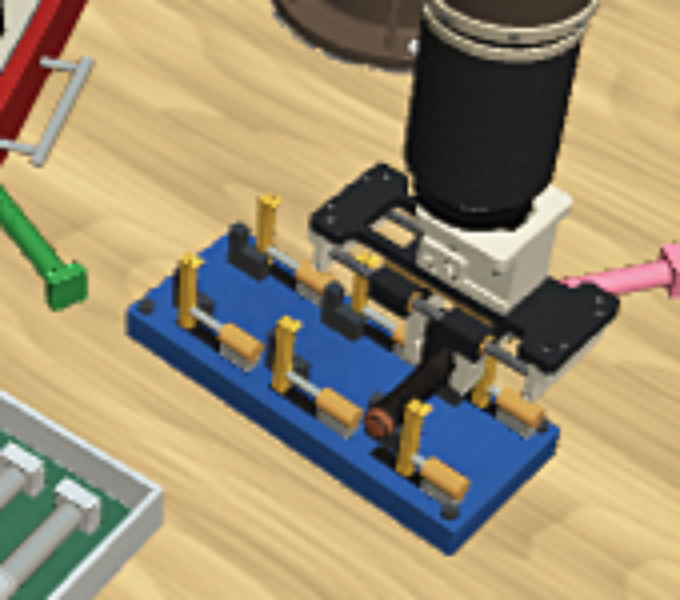

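```bash
python3 -m creep '[{"ax":0,"ay":0,"az":0,"tx":0.007,"ty":0,"tz":0.001,"fingers":0.0},{"ax":0,"ay":0,"az":0,"tx":0.014,"ty":0,"tz":0.001,"fingers":0.0},{"ax":0,"ay":0,"az":0,"tx":0.02,"ty":0,"tz":0.001,"fingers":0.0},{"ax":0,"ay":0,"az":0,"tx":0.023,"ty":0,"tz":0.001,"fingers":0.0}]' 50; python3 -c "
from h import *
go([.4244,.3277,.053],267.8)"
```

```text
time_s: 23.45
tcp_pos: [0.4236, 0.327, 0.0546]
eef_rot: [155.9, 89.9, -26.2]
contact_force: [-1.2, -8.2, 3.2]
gripper_width: 0.0187
t [ 0.0016 -0.0008 -0.0008] turn [ 0.02 -0.05 -0.02] | alt [-1.8e+02  0.0e+00 -1.0e-01] a=-92.2 tcp [0.4236 0.327  0.0546] j [59. 29.] w 0.0187 F [-1.2 -8.2  3.2] t=23.4
```

```bash
python3 -m creep '[{"ax":0,"ay":0,"az":0,"tx":0.001,"ty":0,"tz":0,"fingers":0.0},{"ax":0,"ay":0,"az":0,"tx":0.002,"ty":0,"tz":0,"fingers":0.0}]' 50; python3 -c "
from h import *
go([.4244,.3277,.053],267.8)"
```

```text
time_s: 23.65
tcp_pos: [0.4234, 0.327, 0.0533]
eef_rot: [148.1, 89.9, -34.1]
contact_force: [-4.4, -8.1, 10.4]
gripper_width: 0.0186
t [ 0.0003 -0.0007 -0.001 ] turn [ 0.03 -0.05 -0.03] | alt [-1.8e+02  0.0e+00 -1.0e-01] a=-92.2 tcp [0.4234 0.327  0.0533] j [59. 29.] w 0.0186 F [-4.4 -8.1 10.4] t=23.6
```

```bash
python3 -m creep '[{"ax":0,"ay":0,"az":0,"tx":0,"ty":0,"tz":0,"fingers":0.04},{"ax":0,"ay":0,"az":0,"tx":0,"ty":0.003,"tz":0,"fingers":0.04},{"ax":0,"ay":0,"az":0,"tx":0,"ty":0.003,"tz":0,"fingers":0.04},{"ax":0,"ay":0,"az":0,"tx":-0.03,"ty":0.003,"tz":0,"fingers":0.04},{"ax":0,"ay":0,"az":0,"tx":-0.07,"ty":0.003,"tz":0,"fingers":0.04}]' 50; python3 -m creep '[{"ax":0,"ay":0,"az":0,"tx":-0.04,"ty":0.01,"tz":0,"fingers":0.034},{"ax":8,"ay":0,"az":0,"tx":-0.06,"ty":0.05,"tz":0,"fingers":0.034},{"ax":16,"ay":0,"az":0,"tx":-0.065,"ty":0.1,"tz":0,"fingers":0.034},{"ax":24,"ay":0,"az":0,"tx":-0.065,"ty":0.145,"tz":0,"fingers":0.034},{"ax":32,"ay":0,"az":0,"tx":-0.065,"ty":0.19,"tz":0,"fingers":0.034}]';python3 -c "
from h import *
nx([.4747,-.1708,.19],207.1)
c=cap('scene','s10');cv2.imwrite('pics/s10.png',cv2.resize(c['pixels'][150:300,260:430],None,fx=4,fy=4))
d=cap('top','t10'); black(d)"
```

```text
time_s: 24.15
tcp_pos: [0.4235, 0.3252, 0.1225]
eef_rot: [-144.8, 89.9, 33.1]
contact_force: [0.6, 0.6, -0.2]
gripper_width: 0.0399
time_s: 24.65
tcp_pos: [0.417, 0.1346, 0.1886]
eef_rot: [-102.2, 89.6, 43.4]
contact_force: [1.8, -0.6, 0.4]
gripper_width: 0.0342
nx n=1.3 t [-0.0021  0.1693 -0.1701] turn [ 2.198e+01 -1.000e-02  4.300e-01] a=-124.4 tcp [0.417  0.1346 0.1886] j [44. 12.] w 0.0342 F [ 1.8 -0.6  0.4] T=24.6
none 0.086
lane 0 n 263 head face -0.1387 maxx -0.0056 mid -0.0607 0.0022 yaw 3.1 GRIP world(-10) [ 0.4742 -0.1707]
lane -0.09 n 271 head face -0.1369 maxx -0.0041 mid -0.0589 -0.0868 yaw 4.2 GRIP world(-10) [ 0.3935 -0.2086]
```

View pics/s10.png

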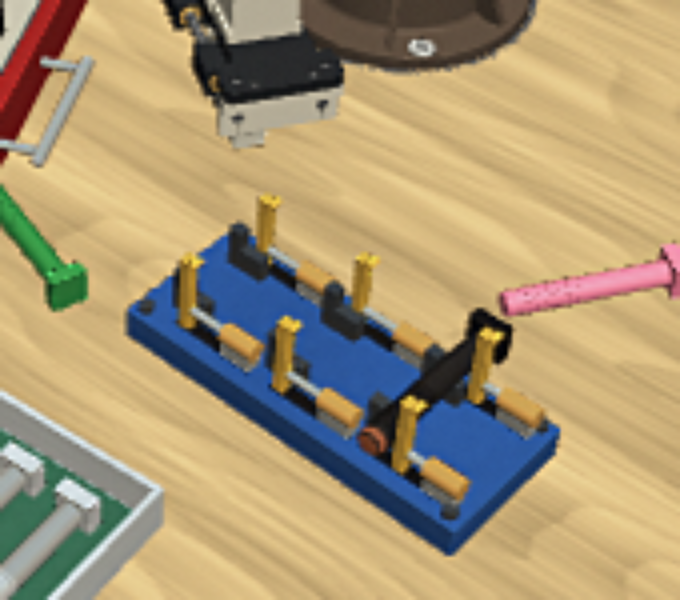

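View pics/t10.png

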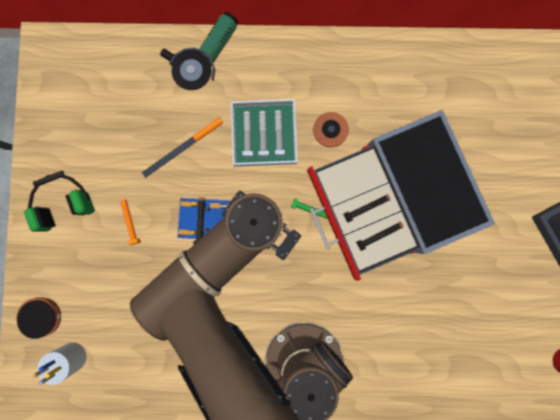

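```bash
python3 -m creep '[{"ax":4.5,"ay":0,"az":0.1,"tx":0,"ty":0.034,"tz":-0.034,"fingers":0.034},{"ax":9,"ay":0,"az":0.2,"tx":0,"ty":0.068,"tz":-0.068,"fingers":0.034},{"ax":13.5,"ay":0,"az":0.3,"tx":0,"ty":0.102,"tz":-0.102,"fingers":0.034},{"ax":18,"ay":0,"az":0.4,"tx":0,"ty":0.136,"tz":-0.136,"fingers":0.034},{"ax":22.5,"ay":0,"az":0.4,"tx":0,"ty":0.17,"tz":-0.17,"fingers":0.034}]' 50; python3 -c "
from h import *
nx([.4733,-.1711,.16],207.1)"
```

```text
time_s: 25.25
tcp_pos: [0.4632, -0.1023, 0.1878]
eef_rot: [164.8, 89.9, -72.0]
contact_force: [1.9, 0.6, 1.2]
gripper_width: 0.0343
nx n=1.0 t [ 0.028   0.0293 -0.063 ] turn [ 6.14 -0.12 -0.03] a=-146.8 tcp [ 0.4632 -0.1023  0.1878] j [12. 22.] w 0.0343 F [1.9 0.6 1.2] T=25.2
```

```bash
python3 -m creep '[{"ax":3,"ay":0,"az":0,"tx":0,"ty":0.015,"tz":-0.035,"fingers":0.034},{"ax":6.1,"ay":0,"az":0,"tx":0.01,"ty":0.0275,"tz":-0.06,"fingers":0.034},{"ax":6.1,"ay":0,"az":0,"tx":0.025,"ty":0.0275,"tz":-0.061,"fingers":0.034},{"ax":6.1,"ay":0,"az":0,"tx":0.04,"ty":0.0275,"tz":-0.061,"fingers":0.034},{"ax":6.1,"ay":0,"az":0,"tx":0.04,"ty":0.0275,"tz":-0.061,"fingers":0.034}]' 50; python3 -c "
from h import *
go([.4733,-.1711,.0830],207.1)"
```

```text
time_s: 25.75
tcp_pos: [0.4719, -0.1671, 0.1456]
eef_rot: [90.2, 89.7, -152.5]
contact_force: [-0.0, 0.1, -0.2]
gripper_width: 0.0339
t [ 0.0626  0.0003 -0.0042] turn [ 0.12 -0.   -0.28] | alt [-179.9    0.4   -0. ] a=-152.8 tcp [ 0.4719 -0.1671  0.1456] j [ 3. 24.] w 0.0339 F [-0.   0.1 -0.2] t=25.8
```

```bash
python3 -m creep '[{"ax":0,"ay":0,"az":-0.2,"tx":0.025,"ty":0,"tz":-0.003,"fingers":0.034},{"ax":0,"ay":0,"az":-0.2,"tx":0.05,"ty":0,"tz":-0.003,"fingers":0.034},{"ax":0,"ay":0,"az":-0.2,"tx":0.06,"ty":0,"tz":-0.003,"fingers":0.034},{"ax":0,"ay":0,"az":-0.2,"tx":0.062,"ty":0,"tz":-0.003,"fingers":0.034}]' 50; python3 -c "
from h import *
go([.4733,-.1711,.0830],207.1)"; python3 -m creep '[{"ax":0,"ay":0,"az":0,"tx":0,"ty":0,"tz":0,"fingers":0.0},{"ax":0,"ay":0,"az":0,"tx":0,"ty":0,"tz":0,"fingers":0.0},{"ax":0,"ay":0,"az":0,"tx":0,"ty":0,"tz":0,"fingers":0.0},{"ax":0,"ay":0,"az":0,"tx":0,"ty":0,"tz":0,"fingers":0.0},{"ax":0,"ay":0,"az":0,"tx":0,"ty":0,"tz":0,"fingers":0.0}]' 50; python3 -c "
from h import *
go([.4733,-.1711,.0830],207.1)"
```

```text
time_s: 26.15
tcp_pos: [0.4734, -0.1697, 0.0846]
eef_rot: [123.0, 89.9, -119.7]
contact_force: [0.4, 0.2, 0.9]
gripper_width: 0.0344
t [ 0.0016  0.0007 -0.0012] turn [ 0.18 -0.04 -0.06] | alt [-1.798e+02  1.000e-01 -1.000e-01] a=-152.7 tcp [ 0.4734 -0.1697  0.0846] j [ 3. 24.] w 0.0344 F [0.4 0.2 0.9] t=26.1
time_s: 26.65
tcp_pos: [0.4742, -0.1699, 0.086]
eef_rot: [-137.8, 89.8, -20.5]
contact_force: [-0.3, 2.0, 7.2]
gripper_width: 0.0188
t [ 0.003   0.0013 -0.0006] turn [ 0.16 -0.12  0.11] | alt [-179.8   -0.2   -0.2] a=-152.7 tcp [ 0.4742 -0.1699  0.086 ] j [ 3. 24.] w 0.0188 F [-0.3  2.   7.2] t=26.6
```

```bash
python3 -m creep '[{"ax":0,"ay":0,"az":0,"tx":-0.01,"ty":0,"tz":0,"fingers":0.0},{"ax":0,"ay":0,"az":0,"tx":-0.035,"ty":0,"tz":0,"fingers":0.0},{"ax":0,"ay":0,"az":0,"tx":-0.065,"ty":0,"tz":0,"fingers":0.0},{"ax":0,"ay":0,"az":0,"tx":-0.095,"ty":0,"tz":0,"fingers":0.0},{"ax":0,"ay":0,"az":0,"tx":-0.11,"ty":0,"tz":0,"fingers":0.0}]' 55; python3 -c "
from h import *
nx([.4203,.2080,.165],267.8)
c=cap('scene');cv2.imwrite('pics/s11.png',cv2.resize(c['pixels'][80:230,150:320],None,fx=4,fy=4))"
```

```text
time_s: 27.15
tcp_pos: [0.4736, -0.1701, 0.1977]
eef_rot: [-136.7, 89.8, -19.5]
contact_force: [0.6, 0.3, -3.5]
gripper_width: 0.0186
nx n=1.6 t [ 0.0202 -0.0786  0.2259] turn [-37.94  -0.17   0.08] a=-152.8 tcp [ 0.4736 -0.1701  0.1977] j [ 3. 24.] w 0.0186 F [ 0.6  0.3 -3.5] T=27.1
```

View pics/s11.png

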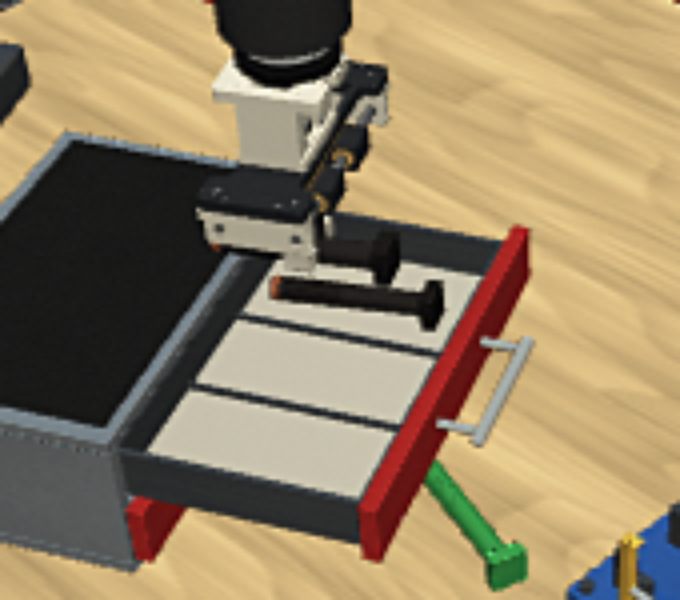

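```bash
python3 -m creep '[{"ax":-6,"ay":0,"az":0,"tx":0,"ty":-0.005,"tz":0.02,"fingers":0.0},{"ax":-14,"ay":0,"az":0,"tx":0,"ty":-0.02,"tz":0.065,"fingers":0.0},{"ax":-22,"ay":0,"az":0,"tx":0,"ty":-0.037,"tz":0.11,"fingers":0.0},{"ax":-30,"ay":0,"az":0,"tx":0,"ty":-0.053,"tz":0.155,"fingers":0.0},{"ax":-38,"ay":0,"az":0,"tx":0,"ty":-0.069,"tz":0.2,"fingers":0.0}]' 55; python3 -c "
from h import *
nx([.4183,.2080,.155],267.8)"
```

```text
time_s: 27.7
tcp_pos: [0.4416, 0.0408, 0.1942]
eef_rot: [76.5, 89.9, -128.0]
contact_force: [1.2, 0.4, -3.9]
gripper_width: 0.0184
nx n=1.0 t [ 0.0391 -0.1425  0.0906] turn [-22.3    0.03  -0.05] a=-114.5 tcp [0.4416 0.0408 0.1942] j [31. 35.] w 0.0184 F [ 1.2  0.4 -3.9] T=27.7
```

```bash
python3 -m creep '[{"ax":-6,"ay":0,"az":0,"tx":0.003,"ty":-0.036,"tz":0.023,"fingers":0.0},{"ax":-12,"ay":0,"az":0,"tx":0.007,"ty":-0.072,"tz":0.046,"fingers":0.0},{"ax":-18,"ay":0,"az":0,"tx":0.012,"ty":-0.108,"tz":0.069,"fingers":0.0},{"ax":-22.3,"ay":0,"az":0,"tx":0.025,"ty":-0.138,"tz":0.088,"fingers":0.0},{"ax":-22.3,"ay":0,"az":0,"tx":0.04,"ty":-0.14,"tz":0.09,"fingers":0.0}]' 55; python3 -c "
from h import *
go([.4183,.2080,.077],267.8)"
```

```text
time_s: 28.2
tcp_pos: [0.4196, 0.2078, 0.1541]
eef_rot: [-160.5, 89.9, 17.4]
contact_force: [0.5, -0.8, -3.2]
gripper_width: 0.0184
t [ 0.0771 -0.0002  0.0014] turn [ 0.05 -0.05  0.02] | alt [-1.799e+02 -0.000e+00 -1.000e-01] a=-92.1 tcp [0.4196 0.2078 0.1541] j [51. 37.] w 0.0184 F [ 0.5 -0.8 -3.2] t=28.2
```

```bash
python3 -m creep '[{"ax":0,"ay":0,"az":0,"tx":0.015,"ty":0,"tz":0.001,"fingers":0.0},{"ax":0,"ay":0,"az":0,"tx":0.04,"ty":0,"tz":0.001,"fingers":0.0},{"ax":0,"ay":0,"az":0,"tx":0.062,"ty":0,"tz":0.001,"fingers":0.0},{"ax":0,"ay":0,"az":0,"tx":0.076,"ty":0,"tz":0.001,"fingers":0.0},{"ax":0,"ay":0,"az":0,"tx":0.076,"ty":0,"tz":0.001,"fingers":0.0}]' 55; python3 -c "
from h import *
go([.4194,.2380,.077],267.8)
c=cap('scene');cv2.imwrite('pics/s12.png',cv2.resize(c['pixels'][150:300,260:430],None,fx=4,fy=4))"
```

```text
time_s: 28.7
tcp_pos: [0.4173, 0.2026, 0.0763]
eef_rot: [54.2, 89.7, -128.3]
contact_force: [-0.5, -1.1, -3.0]
gripper_width: 0.0186
t [-0.0009 -0.0354 -0.0005] turn [-0.32  0.19 -0.27] | alt [179.7  -0.4  -0.3] a=-92.5 tcp [0.4173 0.2026 0.0763] j [50. 37.] w 0.0186 F [-0.5 -1.1 -3. ] t=28.7
```

View pics/s12.png

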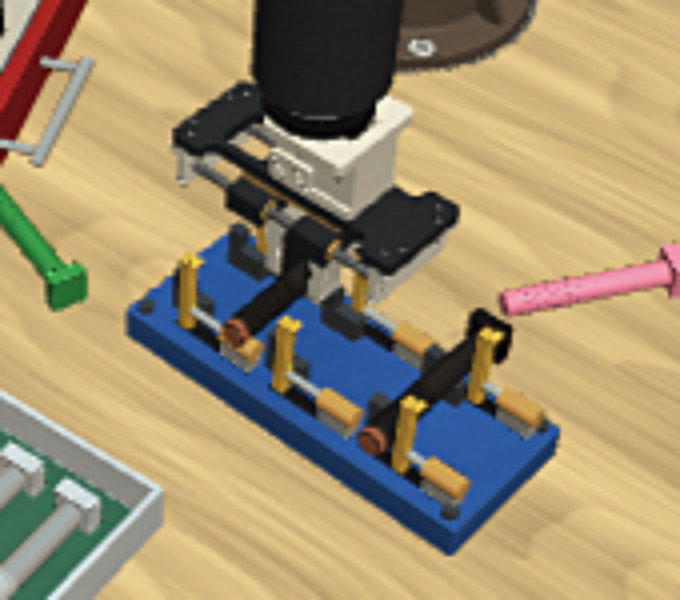

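```bash
python3 -m creep '[{"ax":-0.3,"ay":0.1,"az":-0.2,"tx":0,"ty":-0.009,"tz":-0.0005,"fingers":0.0},{"ax":-0.3,"ay":0.1,"az":-0.2,"tx":0,"ty":-0.018,"tz":-0.0005,"fingers":0.0},{"ax":-0.3,"ay":0.1,"az":-0.2,"tx":0,"ty":-0.027,"tz":-0.0005,"fingers":0.0},{"ax":-0.3,"ay":0.1,"az":-0.2,"tx":0,"ty":-0.0345,"tz":-0.0005,"fingers":0.0},{"ax":-0.3,"ay":0.1,"az":-0.2,"tx":0,"ty":-0.0345,"tz":-0.0005,"fingers":0.0}]' 55; python3 -c "
from h import *
go([.4194,.2380,.054],267.8)"
```

```text
time_s: 29.25
tcp_pos: [0.4211, 0.2388, 0.0791]
eef_rot: [-155.8, 89.9, 22.0]
contact_force: [2.8, -8.6, 0.4]
gripper_width: 0.0187
t [0.0251 0.0009 0.0018] turn [ 0.08 -0.13  0.06] | alt [-1.799e+02 -1.000e-01 -2.000e-01] a=-92.1 tcp [0.4211 0.2388 0.0791] j [53. 35.] w 0.0187 F [ 2.8 -8.6  0.4] t=29.2
```

```bash
python3 -m creep '[{"ax":0,"ay":-0.1,"az":0,"tx":0.007,"ty":0,"tz":0.002,"fingers":0.0},{"ax":0,"ay":-0.1,"az":0,"tx":0.014,"ty":0,"tz":0.002,"fingers":0.0},{"ax":0,"ay":-0.1,"az":0,"tx":0.02,"ty":0,"tz":0.002,"fingers":0.0},{"ax":0,"ay":-0.1,"az":0,"tx":0.023,"ty":0,"tz":0.002,"fingers":0.0},{"ax":0,"ay":-0.1,"az":0,"tx":0.024,"ty":0,"tz":0.002,"fingers":0.0}]' 55; python3 -c "
from h import *
go([.4194,.2380,.054],267.8)"
```

```text
time_s: 29.75
tcp_pos: [0.4182, 0.2378, 0.0553]
eef_rot: [-2.6, 89.9, 175.3]
contact_force: [-9.5, -7.8, 21.2]
gripper_width: 0.0187
t [ 0.0013 -0.0003 -0.0012] turn [0.05 0.06 0.  ] | alt [-1.8e+02 -0.0e+00  1.0e-01] a=-92.2 tcp [0.4182 0.2378 0.0553] j [53. 35.] w 0.0187 F [-9.5 -7.8 21.2] t=29.8
```

Seated (21 N up). Release and rise.

```bash
python3 -m creep '[{"ax":0,"ay":0,"az":0,"tx":-0.001,"ty":0,"tz":0,"fingers":0.04},{"ax":0,"ay":0,"az":0,"tx":-0.001,"ty":0.003,"tz":0,"fingers":0.04},{"ax":0,"ay":0,"az":0,"tx":-0.001,"ty":0.003,"tz":0,"fingers":0.04},{"ax":0,"ay":0,"az":0,"tx":-0.03,"ty":0.003,"tz":0,"fingers":0.04},{"ax":0,"ay":0,"az":0,"tx":-0.07,"ty":0.003,"tz":0,"fingers":0.04}]' 50; python3 -m creep '[{"ax":0,"ay":0,"az":0,"tx":-0.04,"ty":0.01,"tz":0,"fingers":0.034},{"ax":8,"ay":0,"az":0,"tx":-0.06,"ty":0.05,"tz":0,"fingers":0.034},{"ax":16,"ay":0,"az":0,"tx":-0.065,"ty":0.1,"tz":0,"fingers":0.034},{"ax":24,"ay":0,"az":0,"tx":-0.065,"ty":0.145,"tz":0,"fingers":0.034},{"ax":32,"ay":0,"az":0,"tx":-0.065,"ty":0.19,"tz":0,"fingers":0.034}]';python3 -c "
from h import *
nx([.3935,-.2086,.17],207.9)
c=cap('scene','s13');cv2.imwrite('pics/s13.png',cv2.resize(c['pixels'][150:300,260:430],None,fx=4,fy=4))
d=cap('top','t13'); black(d)"
```

```text
time_s: 30.25
tcp_pos: [0.4186, 0.2358, 0.1245]
eef_rot: [-48.2, 89.9, 129.6]
contact_force: [0.6, 0.4, -1.0]
gripper_width: 0.04
time_s: 30.75
tcp_pos: [0.4124, 0.0451, 0.1905]
eef_rot: [-96.5, 89.6, 49.1]
contact_force: [0.7, -1.1, -0.2]
gripper_width: 0.0343
nx n=1.1 t [ 0.018   0.2069 -0.1202] turn [26.02  0.04  0.37] a=-124.4 tcp [0.4124 0.0451 0.1905] j [34. 22.] w 0.0343 F [ 0.7 -1.1 -0.2] T=30.8
none 0.086
none 0
lane -0.09 n 267 head face -0.1369 maxx -0.0041 mid -0.0589 -0.0866 yaw 4.1 GRIP world(-10) [ 0.3936 -0.2085]
```

View pics/s13.png

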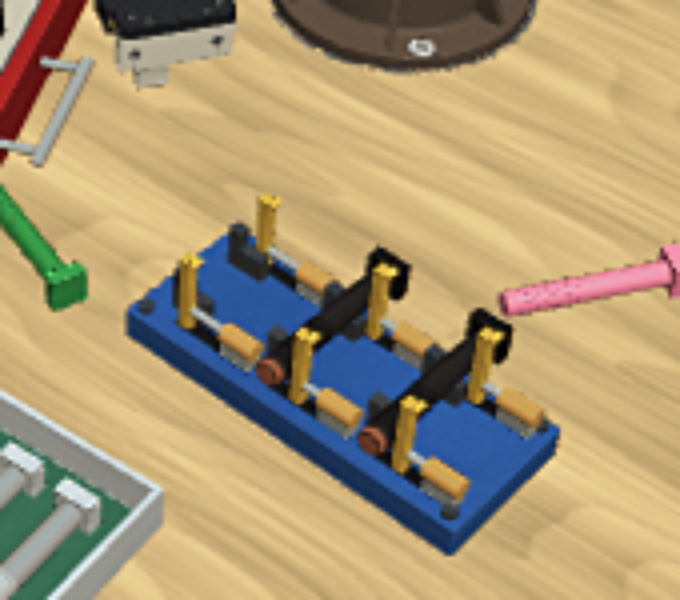

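View pics/t13.png

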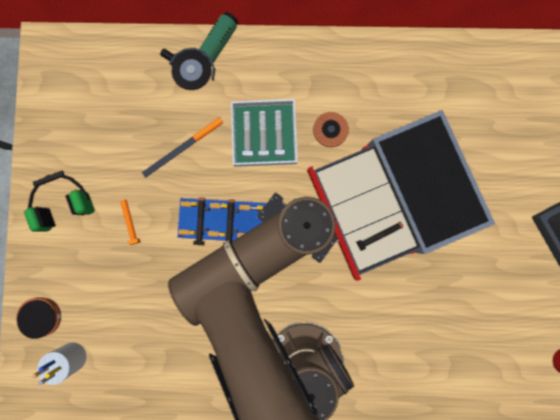

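```bash
python3 -c "
from h import *
nx([.43,-.11,.19],200)"
```

```text
nx n=1.0 t [-0.0006  0.1151 -0.102 ] turn [35.35  0.09  0.26] a=-124.6 tcp [0.4115 0.0427 0.1899] j [33. 22.] w 0.0341 F [-0.   0.3 -0.3] T=30.9
```

```bash
python3 -m creep '[{"ax":5.5,"ay":0,"az":0.1,"tx":0,"ty":0.023,"tz":-0.022,"fingers":0.034},{"ax":11,"ay":0,"az":0.2,"tx":0,"ty":0.046,"tz":-0.044,"fingers":0.034},{"ax":16.5,"ay":0,"az":0.2,"tx":0,"ty":0.07,"tz":-0.066,"fingers":0.034},{"ax":22,"ay":0,"az":0.2,"tx":0,"ty":0.093,"tz":-0.085,"fingers":0.034},{"ax":27.5,"ay":0,"az":0.2,"tx":0,"ty":0.115,"tz":-0.102,"fingers":0.034}]'; python3 -c "
from h import *
nx([.3918,-.2093,.15],207.9)"
```

```text
time_s: 31.35
tcp_pos: [0.4329, -0.1074, 0.1895]
eef_rot: [-71.6, 89.9, 46.6]
contact_force: [0.7, -0.1, 0.5]
gripper_width: 0.0345
nx n=1.0 t [ 0.0394  0.0844 -0.0704] turn [0.26 0.02 0.05] a=-151.8 tcp [ 0.4329 -0.1074  0.1895] j [12. 17.] w 0.0345 F [ 0.7 -0.1  0.5] T=31.4
```

```bash
python3 -m creep '[{"ax":0.2,"ay":0,"az":0,"tx":0,"ty":0.03,"tz":-0.025,"fingers":0.034},{"ax":0.2,"ay":0,"az":0,"tx":0.01,"ty":0.06,"tz":-0.05,"fingers":0.034},{"ax":0.2,"ay":0,"az":0,"tx":0.025,"ty":0.082,"tz":-0.068,"fingers":0.034},{"ax":0.2,"ay":0,"az":0,"tx":0.04,"ty":0.083,"tz":-0.069,"fingers":0.034},{"ax":0.2,"ay":0,"az":0,"tx":0.04,"ty":0.083,"tz":-0.069,"fingers":0.034}]'; python3 -c "
from h import *
go([.3918,-.2093,.082],207.9)"
```

```text
time_s: 31.85
tcp_pos: [0.3907, -0.2071, 0.1477]
eef_rot: [49.1, 89.8, 167.1]
contact_force: [-1.0, 0.3, 0.7]
gripper_width: 0.034
t [ 0.0657 -0.0001 -0.0026] turn [ 0.15  0.12 -0.14] | alt [-179.8    0.2    0.2] a=-151.9 tcp [ 0.3907 -0.2071  0.1477] j [-2. 30.] w 0.0340 F [-1.   0.3  0.7] t=31.9
```

```bash
python3 -m creep '[{"ax":0.1,"ay":0,"az":-0.1,"tx":0.025,"ty":0,"tz":-0.002,"fingers":0.034},{"ax":0.1,"ay":0,"az":-0.1,"tx":0.05,"ty":0,"tz":-0.002,"fingers":0.034},{"ax":0.1,"ay":0,"az":-0.1,"tx":0.061,"ty":0,"tz":-0.002,"fingers":0.034},{"ax":0.1,"ay":0,"az":-0.1,"tx":0.065,"ty":0,"tz":-0.002,"fingers":0.034},{"ax":0.1,"ay":0,"az":-0.1,"tx":0.065,"ty":0,"tz":-0.002,"fingers":0.034}]'; python3 -c "
from h import *
go([.3918,-.2093,.082],207.9)"; python3 -m creep '[{"ax":0,"ay":0,"az":0,"tx":0,"ty":0,"tz":0,"fingers":0.0},{"ax":0,"ay":0,"az":0,"tx":0,"ty":0,"tz":0,"fingers":0.0},{"ax":0,"ay":0,"az":0,"tx":0,"ty":0,"tz":0,"fingers":0.0},{"ax":0,"ay":0,"az":0,"tx":0,"ty":0,"tz":0,"fingers":0.0},{"ax":0,"ay":0,"az":0,"tx":0,"ty":0,"tz":0,"fingers":0.0}]' 55; python3 -c "
from h import *
go([.3918,-.2093,.082],207.9)"
```

```text
time_s: 32.35
tcp_pos: [0.3926, -0.2083, 0.0841]
eef_rot: [-10.8, 89.9, 107.3]
contact_force: [-0.2, -0.1, -0.7]
gripper_width: 0.034
t [ 0.0021  0.0012 -0.0005] turn [0.19 0.05 0.01] | alt [-1.798e+02 -0.000e+00  1.000e-01] a=-151.9 tcp [ 0.3926 -0.2083  0.0841] j [-2. 31.] w 0.0340 F [-0.2 -0.1 -0.7] t=32.4
time_s: 32.85
tcp_pos: [0.3926, -0.2087, 0.0844]
eef_rot: [-76.6, 89.9, 41.4]
contact_force: [0.0, 1.3, 7.0]
gripper_width: 0.0186
t [ 0.0024  0.001  -0.0002] turn [0.13 0.02 0.08] | alt [-1.799e+02 -1.000e-01  0.000e+00] a=-152.0 tcp [ 0.3926 -0.2087  0.0844] j [-2. 31.] w 0.0186 F [0.  1.3 7. ] t=32.9
```

```bash
python3 -m creep '[{"ax":0,"ay":0,"az":0,"tx":-0.01,"ty":0,"tz":0,"fingers":0.0},{"ax":0,"ay":0,"az":0,"tx":-0.035,"ty":0,"tz":0,"fingers":0.0},{"ax":0,"ay":0,"az":0,"tx":-0.065,"ty":0,"tz":0,"fingers":0.0},{"ax":0,"ay":0,"az":0,"tx":-0.095,"ty":0,"tz":0,"fingers":0.0},{"ax":0,"ay":0,"az":0,"tx":-0.11,"ty":0,"tz":0,"fingers":0.0}]' 55; python3 -c "
from h import *
nx([.44,-.08,.19],230)
c=cap('scene');cv2.imwrite('pics/s14.png',cv2.resize(c['pixels'][80:230,150:320],None,fx=4,fy=4))"
```

```text
time_s: 33.35
tcp_pos: [0.3922, -0.2089, 0.1963]
eef_rot: [-95.9, 89.9, 22.2]
contact_force: [1.1, -0.4, -3.8]
gripper_width: 0.0187
nx n=1.0 t [ 0.0065 -0.1027  0.0914] turn [-21.97  -0.03   0.11] a=-152.0 tcp [ 0.3922 -0.2089  0.1963] j [-3. 31.] w 0.0187 F [ 1.1 -0.4 -3.8] T=33.4
```

View pics/s14.png

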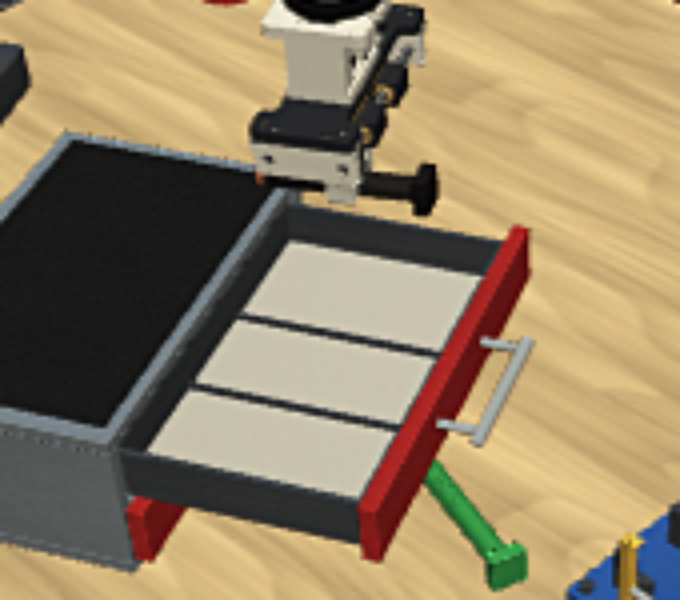

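```bash
python3 -m creep '[{"ax":-6,"ay":0,"az":0,"tx":0,"ty":-0.02,"tz":0.018,"fingers":0.0},{"ax":-13,"ay":0,"az":0,"tx":0,"ty":-0.045,"tz":0.04,"fingers":0.0},{"ax":-20,"ay":0,"az":0,"tx":0,"ty":-0.07,"tz":0.062,"fingers":0.0},{"ax":-27,"ay":0,"az":0,"tx":0,"ty":-0.09,"tz":0.08,"fingers":0.0},{"ax":-34,"ay":0,"az":0,"tx":0,"ty":-0.105,"tz":0.098,"fingers":0.0}]' 55; python3 -c "
from h import *
nx([.4156,.1188,.165],267.8)"
```

```text
time_s: 33.9
tcp_pos: [0.4382, -0.0717, 0.193]
eef_rot: [-1.4, 89.9, 150.9]
contact_force: [-0.6, 0.7, -4.0]
gripper_width: 0.0187
nx n=1.0 t [ 0.0283 -0.1582  0.1084] turn [-25.48   0.13   0.03] a=-117.7 tcp [ 0.4382 -0.0717  0.193 ] j [16. 46.] w 0.0187 F [-0.6  0.7 -4. ] T=33.9
```

```bash
python3 -m creep '[{"ax":-6,"ay":0,"az":0,"tx":0.003,"ty":-0.036,"tz":0.025,"fingers":0.0},{"ax":-12,"ay":0,"az":0,"tx":0.007,"ty":-0.073,"tz":0.05,"fingers":0.0},{"ax":-18,"ay":0,"az":0,"tx":0.012,"ty":-0.11,"tz":0.075,"fingers":0.0},{"ax":-24,"ay":0.1,"az":0,"tx":0.02,"ty":-0.145,"tz":0.1,"fingers":0.0},{"ax":-25.5,"ay":0.1,"az":0,"tx":0.028,"ty":-0.157,"tz":0.108,"fingers":0.0}]' 55; python3 -m creep '[{"ax":0,"ay":0,"az":0,"tx":0,"ty":0,"tz":0,"fingers":0.0}]'; python3 -c "
from h import *
go([.4156,.1188,.076],267.8)"
```

```text
time_s: 34.4
tcp_pos: [0.4159, 0.1192, 0.1654]
eef_rot: [-122.5, 89.9, 55.3]
contact_force: [0.5, -0.4, -4.6]
gripper_width: 0.0186
time_s: 34.5
tcp_pos: [0.4153, 0.1177, 0.1644]
eef_rot: [25.5, 89.9, -156.7]
contact_force: [-0.9, -0.2, -4.3]
gripper_width: 0.0188
t [ 0.0884 -0.0012 -0.0004] turn [-0.07  0.09 -0.04] | alt [ 1.799e+02 -1.000e-01 -1.000e-01] a=-92.3 tcp [0.4153 0.1177 0.1644] j [42. 46.] w 0.0188 F [-0.9 -0.2 -4.3] t=34.5
```

```bash
python3 -m creep '[{"ax":0,"ay":0,"az":0,"tx":0.015,"ty":0,"tz":0,"fingers":0.0},{"ax":0,"ay":0,"az":0,"tx":0.04,"ty":0,"tz":0,"fingers":0.0},{"ax":0,"ay":0,"az":0,"tx":0.065,"ty":0,"tz":0,"fingers":0.0},{"ax":0,"ay":0,"az":0,"tx":0.087,"ty":0,"tz":0,"fingers":0.0},{"ax":0,"ay":0,"az":0,"tx":0.087,"ty":0,"tz":0,"fingers":0.0}]' 55; python3 -c "
from h import *
go([.4168,.1488,.077],267.8)
c=cap('scene');cv2.imwrite('pics/s15.png',cv2.resize(c['pixels'][150:300,260:430],None,fx=4,fy=4))"
```

```text
time_s: 35.0
tcp_pos: [0.4147, 0.1141, 0.0765]
eef_rot: [39.9, 89.7, -142.7]
contact_force: [-0.3, 0.1, -2.7]
gripper_width: 0.0188
t [-0.0007 -0.0347 -0.0005] turn [-0.39  0.23 -0.19] | alt [179.6  -0.3  -0.4] a=-92.6 tcp [0.4147 0.1141 0.0765] j [42. 46.] w 0.0188 F [-0.3  0.1 -2.7] t=35.0
```

View pics/s15.png

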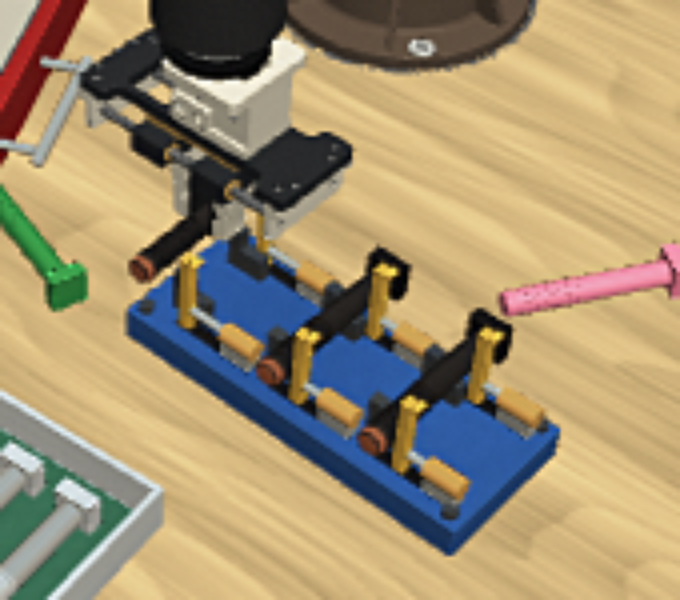

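```bash
python3 -m creep '[{"ax":-0.3,"ay":0.1,"az":-0.1,"tx":0,"ty":-0.009,"tz":-0.0005,"fingers":0.0},{"ax":-0.3,"ay":0.1,"az":-0.1,"tx":0,"ty":-0.018,"tz":-0.0005,"fingers":0.0},{"ax":-0.3,"ay":0.1,"az":-0.1,"tx":0,"ty":-0.027,"tz":-0.0005,"fingers":0.0},{"ax":-0.3,"ay":0.1,"az":-0.1,"tx":0,"ty":-0.0345,"tz":-0.0005,"fingers":0.0},{"ax":-0.3,"ay":0.1,"az":-0.1,"tx":0,"ty":-0.0345,"tz":-0.0005,"fingers":0.0}]' 55; python3 -c "
from h import *
go([.4168,.1488,.054],267.8)"
```

```text
time_s: 35.55
tcp_pos: [0.4192, 0.1511, 0.08]
eef_rot: [-161.2, 89.8, 16.7]
contact_force: [3.6, -8.7, -2.3]
gripper_width: 0.0186
t [0.026  0.0025 0.0024] turn [ 0.09 -0.2   0.07] | alt [-1.799e+02 -1.000e-01 -3.000e-01] a=-92.1 tcp [0.4192 0.1511 0.08  ] j [45. 42.] w 0.0186 F [ 3.6 -8.7 -2.3] t=35.5
```

```bash
python3 -m creep '[{"ax":0,"ay":-0.1,"az":0,"tx":0.007,"ty":0.001,"tz":0.002,"fingers":0.0},{"ax":0,"ay":-0.1,"az":0,"tx":0.014,"ty":0.001,"tz":0.002,"fingers":0.0},{"ax":0,"ay":-0.1,"az":0,"tx":0.02,"ty":0.001,"tz":0.002,"fingers":0.0},{"ax":0,"ay":-0.1,"az":0,"tx":0.023,"ty":0.001,"tz":0.002,"fingers":0.0},{"ax":0,"ay":-0.1,"az":0,"tx":0.024,"ty":0.001,"tz":0.002,"fingers":0.0}]' 55; python3 -c "
from h import *
go([.4168,.1488,.054],267.8)"
```

```text
time_s: 36.05
tcp_pos: [0.4165, 0.1493, 0.0557]
eef_rot: [-125.6, 90.0, 52.3]
contact_force: [-1.3, -9.2, 3.7]
gripper_width: 0.0186
t [ 0.0017  0.0005 -0.0004] turn [ 0.05 -0.02  0.02] | alt [-179.9   -0.    -0. ] a=-92.1 tcp [0.4165 0.1493 0.0557] j [45. 42.] w 0.0186 F [-1.3 -9.2  3.7] t=36.0
```

```bash
python3 -m creep '[{"ax":0,"ay":0,"az":0,"tx":0.001,"ty":0,"tz":0,"fingers":0.0},{"ax":0,"ay":0,"az":0,"tx":0.002,"ty":0,"tz":0,"fingers":0.0}]' 55; python3 -c "
from h import *
go([.4168,.1488,.054],267.8)"
```

```text
time_s: 36.25
tcp_pos: [0.4163, 0.1493, 0.0542]
eef_rot: [-111.2, 90.0, 66.6]
contact_force: [-7.4, -8.8, 10.7]
gripper_width: 0.0189
t [ 0.0002  0.0005 -0.0005] turn [ 0.05 -0.01  0.03] | alt [-179.9   -0.    -0. ] a=-92.1 tcp [0.4163 0.1493 0.0542] j [45. 42.] w 0.0189 F [-7.4 -8.8 10.7] t=36.2
```

```bash
python3 -m creep '[{"ax":0,"ay":0,"az":0,"tx":-0.001,"ty":0,"tz":0,"fingers":0.04},{"ax":0,"ay":0,"az":0,"tx":-0.001,"ty":0.003,"tz":0,"fingers":0.04},{"ax":0,"ay":0,"az":0,"tx":-0.001,"ty":0.003,"tz":0,"fingers":0.04},{"ax":0,"ay":0,"az":0,"tx":-0.03,"ty":0.003,"tz":0,"fingers":0.04},{"ax":0,"ay":0,"az":0,"tx":-0.07,"ty":0.003,"tz":0,"fingers":0.04}]' 50; python3 -c "
from h import *
nx([.4102,-.0342,.19],-66)"
```

```text
time_s: 36.75
tcp_pos: [0.4165, 0.1473, 0.1235]
eef_rot: [-90.0, 89.9, 87.9]
contact_force: [0.9, -0.0, 0.0]
gripper_width: 0.0397
nx n=1.0 t [-0.0667  0.1815 -0.0005] turn [-2.615e+01 -2.000e-02  8.000e-02] a=-92.2 tcp [0.4165 0.1473 0.1235] j [45. 43.] w 0.0397 F [ 0.9 -0.   0. ] T=36.8
```

```bash
python3 -m creep '[{"ax":-5,"ay":0,"az":0,"tx":-0.03,"ty":0.03,"tz":-0.003,"fingers":0.018},{"ax":-10.5,"ay":0,"az":0,"tx":-0.05,"ty":0.07,"tz":-0.005,"fingers":0.018},{"ax":-16,"ay":0,"az":0,"tx":-0.06,"ty":0.11,"tz":-0.005,"fingers":0.018},{"ax":-22,"ay":0,"az":0,"tx":-0.065,"ty":0.15,"tz":-0.003,"fingers":0.018},{"ax":-26,"ay":0,"az":0,"tx":-0.066,"ty":0.18,"tz":-0.001,"fingers":0.018}]' 50; python3 -m creep '[{"ax":0,"ay":0,"az":0,"tx":0,"ty":0,"tz":0,"fingers":0.018},{"ax":0,"ay":0,"az":0,"tx":0,"ty":0,"tz":0,"fingers":0.018}]' ;python3 - <<'E'
from h import *
go([.4102,-.0342,.084],-66)
c=cap('scene');cv2.imwrite('pics/s16.png',cv2.resize(c['pixels'][150:300,260:430],None,fx=4,fy=4))
W=cloud(c); L=(W[...,:2]-OC); X=L@XC;Y=L@YC
m=(X<-.20)&(X>-.25)&(abs(Y)<.066)&(W[...,2]>.085)&(W[...,2]<.12)
print(m.sum(),np.median(X[m]),np.percentile(Y[m],[1,99]),np.percentile(X[m],[5,95]))
u0=np.array([.4102,-.0342])-OC; print('tcp tgt local',u0@XC,u0@YC)
E
```

```text
time_s: 37.25
tcp_pos: [0.412, -0.034, 0.1909]
eef_rot: [-171.2, 89.6, 32.9]
contact_force: [-0.2, 0.2, -0.1]
gripper_width: 0.0183
time_s: 37.45
tcp_pos: [0.4118, -0.033, 0.1897]
eef_rot: [-163.3, 89.7, 40.4]
contact_force: [-0.6, -0.1, 0.4]
gripper_width: 0.0187
t [0.1057 0.0006 0.0025] turn [-0.3  -0.3   0.09] | alt [1.797e+02 1.000e-01 5.000e-01] a=-66.3 tcp [ 0.4118 -0.033   0.1897] j [23. 91.] w 0.0187 F [-0.6 -0.1  0.4] t=37.5
137 -0.22341111831016533 [-0.05988482  0.0626074 ] [-0.22908864 -0.20276568]
tcp tgt local -0.22134398999999996 -0.0012798099999999492
```

View pics/s16.png

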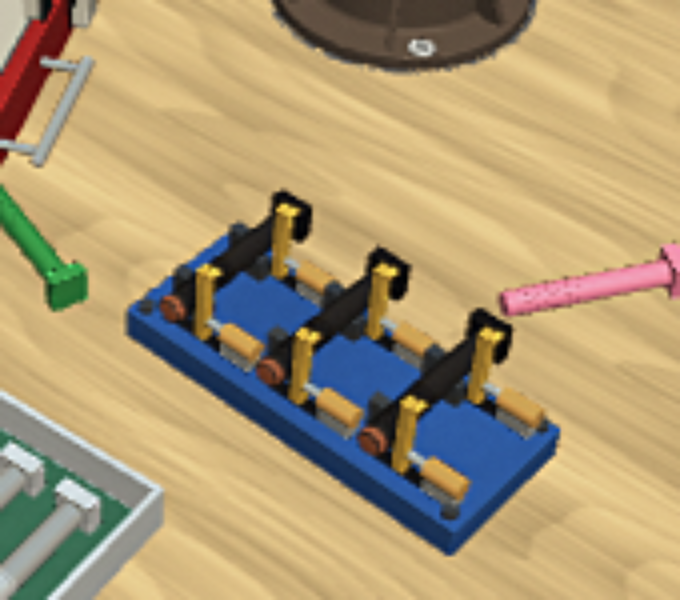

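```bash
python3 -m creep '[{"ax":-0.3,"ay":-0.2,"az":0,"tx":0.03,"ty":0,"tz":0.001,"fingers":0.018},{"ax":-0.3,"ay":-0.2,"az":0,"tx":0.06,"ty":0,"tz":0.001,"fingers":0.018},{"ax":-0.3,"ay":-0.2,"az":0,"tx":0.078,"ty":0,"tz":0.001,"fingers":0.018},{"ax":-0.3,"ay":-0.2,"az":0,"tx":0.078,"ty":0,"tz":0.001,"fingers":0.018}]' 30; python3 -c "
from h import *
go([.4110,-.0329,.083],-66)"
```

```text
time_s: 37.9
tcp_pos: [0.4089, -0.0327, 0.1087]
eef_rot: [-22.0, 89.7, -177.8]
contact_force: [0.6, 0.4, 0.5]
gripper_width: 0.0182
t [ 0.0257  0.0011 -0.002 ] turn [0.17 0.31 0.13] | alt [-179.8   -0.2    0.5] a=-65.8 tcp [ 0.4089 -0.0327  0.1087] j [23. 91.] w 0.0182 F [0.6 0.4 0.5] t=37.9
```

```bash
python3 -m creep '[{"ax":0.1,"ay":0.2,"az":0.1,"tx":0.0,"ty":0.0005,"tz":-0.001,"fingers":0.018},{"ax":0.1,"ay":0.2,"az":0.1,"tx":0.008,"ty":0.0005,"tz":-0.001,"fingers":0.018},{"ax":0.1,"ay":0.2,"az":0.1,"tx":0.016,"ty":0.0005,"tz":-0.001,"fingers":0.018},{"ax":0.1,"ay":0.2,"az":0.1,"tx":0.025,"ty":0.0005,"tz":-0.001,"fingers":0.018},{"ax":0.1,"ay":0.2,"az":0.1,"tx":0.025,"ty":0.0005,"tz":-0.001,"fingers":0.018}]' 30; python3 -c "
from h import *
go([.4110,-.0329,.083],-66)"; python3 -m creep '[{"ax":0,"ay":0,"az":0,"tx":0,"ty":0,"tz":0,"fingers":0.0},{"ax":0,"ay":0,"az":0,"tx":0,"ty":0,"tz":0,"fingers":0.0},{"ax":0,"ay":0,"az":0,"tx":0,"ty":0,"tz":0,"fingers":0.0}]' 30; python3 -c "
from h import *
go([.4110,-.0329,.083],-66)"
```

```text
time_s: 38.4
tcp_pos: [0.4102, -0.0336, 0.0844]
eef_rot: [-112.6, 90.0, 91.4]
contact_force: [-0.2, -0.5, 0.7]
gripper_width: 0.0177
t [ 0.0014 -0.0004 -0.001 ] turn [ 0.   -0.01  0.02] | alt [-180.   -0.   -0.] a=-66.0 tcp [ 0.4102 -0.0336  0.0844] j [23. 91.] w 0.0177 F [-0.2 -0.5  0.7] t=38.4
time_s: 38.7
tcp_pos: [0.4111, -0.0335, 0.0856]
eef_rot: [179.8, 89.9, 23.9]
contact_force: [1.6, -0.4, -3.1]
gripper_width: 0.01
t [ 0.0026 -0.0006 -0.0001] turn [ 0.01 -0.13 -0.  ] | alt [-180.     0.    -0.2] a=-66.0 tcp [ 0.4111 -0.0335  0.0856] j [23. 91.] w 0.0100 F [ 1.6 -0.4 -3.1] t=38.7
```

```bash
python3 -m creep '[{"ax":0,"ay":0,"az":0,"tx":0,"ty":0.01,"tz":0,"fingers":0.0},{"ax":0,"ay":0,"az":0,"tx":0,"ty":0.03,"tz":0,"fingers":0.0},{"ax":0,"ay":0,"az":0,"tx":0,"ty":0.05,"tz":0,"fingers":0.0},{"ax":0,"ay":0,"az":0,"tx":0,"ty":0.07,"tz":0,"fingers":0.0},{"ax":0,"ay":0,"az":0,"tx":0,"ty":0.09,"tz":0,"fingers":0.0}]' 30; python3 -c "
from h import *
go(np.r_[OC-.035*XC,.084],-66)"
```

```text
time_s: 39.2
tcp_pos: [0.448, -0.1163, 0.0855]
eef_rot: [-166.5, 89.9, 37.5]
contact_force: [-0.1, 3.1, 0.3]
gripper_width: 0.0101
t [ 0.0015  0.096  -0.0002] turn [ 0.02 -0.13  0.03] | alt [-180.    -0.    -0.2] a=-66.0 tcp [ 0.448  -0.1163  0.0855] j [ 10. 104.] w 0.0101 F [-0.1  3.1  0.3] t=39.2
```

```bash
python3 -m creep '[{"ax":0,"ay":0,"az":0,"tx":0,"ty":0.02,"tz":0,"fingers":0.0},{"ax":0,"ay":0,"az":0,"tx":0,"ty":0.04,"tz":0,"fingers":0.0},{"ax":0,"ay":0,"az":0,"tx":0,"ty":0.06,"tz":0,"fingers":0.0},{"ax":0,"ay":0,"az":0,"tx":0,"ty":0.08,"tz":0,"fingers":0.0},{"ax":0,"ay":0,"az":0,"tx":0,"ty":0.086,"tz":0,"fingers":0.0}]' 30; python3 -c "
from h import *
go(np.r_[OC-.035*XC,.084],-66)"
```

```text
time_s: 39.7
tcp_pos: [0.4833, -0.1958, 0.0855]
eef_rot: [176.2, 89.9, 20.1]
contact_force: [-0.4, 2.9, 3.0]
gripper_width: 0.0098
t [ 0.0015  0.009  -0.0002] turn [-0.04 -0.11 -0.01] | alt [180.   -0.    0.2] a=-66.0 tcp [ 0.4833 -0.1958  0.0855] j [ -0. 114.] w 0.0098 F [-0.4  2.9  3. ] t=39.7
```

```bash
python3 -m creep '[{"ax":0,"ay":0,"az":0,"tx":0,"ty":0.004,"tz":0,"fingers":0.0},{"ax":0,"ay":0,"az":0,"tx":0,"ty":0.007,"tz":0,"fingers":0.0},{"ax":0,"ay":0,"az":0,"tx":0,"ty":0.009,"tz":0,"fingers":0.0},{"ax":0,"ay":0,"az":0,"tx":0,"ty":0.009,"tz":0,"fingers":0.0}]' 30; python3 -c "
from h import *
go(np.r_[OC-.035*XC,.084],-66)"
```

```text
time_s: 40.1
tcp_pos: [0.4862, -0.2023, 0.0856]
eef_rot: [175.3, 89.9, 19.4]
contact_force: [-0.9, -1.5, -0.3]
gripper_width: 0.01
t [ 0.0016  0.0018 -0.0002] turn [ 0.05 -0.11 -0.01] | alt [-179.9    0.    -0.2] a=-65.9 tcp [ 0.4862 -0.2023  0.0856] j [ -1. 115.] w 0.0100 F [-0.9 -1.5 -0.3] t=40.1
```

```bash
python3 -m creep '[{"ax":0,"ay":0,"az":0,"tx":0,"ty":0.002,"tz":0,"fingers":0.0},{"ax":0,"ay":0,"az":0,"tx":0,"ty":0.004,"tz":0,"fingers":0.0},{"ax":0,"ay":0,"az":0,"tx":0,"ty":0.005,"tz":0,"fingers":0.0}]' 30; python3 -c "
from h import *
go(np.r_[OC-.035*XC,.084],-66)"
```

```text
time_s: 40.4
tcp_pos: [0.4883, -0.2069, 0.0855]
eef_rot: [-174.1, 89.9, 30.0]
contact_force: [-1.8, 1.4, 2.4]
gripper_width: 0.0099
t [ 0.0015 -0.0032 -0.0002] turn [ 0.04 -0.1   0.01] | alt [-180.    -0.    -0.2] a=-66.0 tcp [ 0.4883 -0.2069  0.0855] j [ -2. 116.] w 0.0099 F [-1.8  1.4  2.4] t=40.4
```

```bash
python3 -m creep '[{"ax":0,"ay":0,"az":0,"tx":0,"ty":0.0015,"tz":0,"fingers":0.0},{"ax":0,"ay":0,"az":0,"tx":0,"ty":0.003,"tz":0,"fingers":0.0}]' 30; python3 -c "
from h import *
go(np.r_[OC-.035*XC,.084],-66)
c=cap('scene');cv2.imwrite('pics/s17.png',cv2.resize(c['pixels'][90:240,110:280],None,fx=4,fy=4))"
```

```text
time_s: 40.6
tcp_pos: [0.4885, -0.2077, 0.0855]
eef_rot: [-116.2, 89.8, 87.8]
contact_force: [-8.8, 24.9, 15.0]
gripper_width: 0.0101
t [ 0.0015 -0.004  -0.0003] turn [-0.03 -0.1   0.2 ] | alt [180.    0.3   0.2] a=-66.0 tcp [ 0.4885 -0.2077  0.0855] j [ -2. 116.] w 0.0101 F [-8.8 24.9 15. ] t=40.6
```

View pics/s17.png

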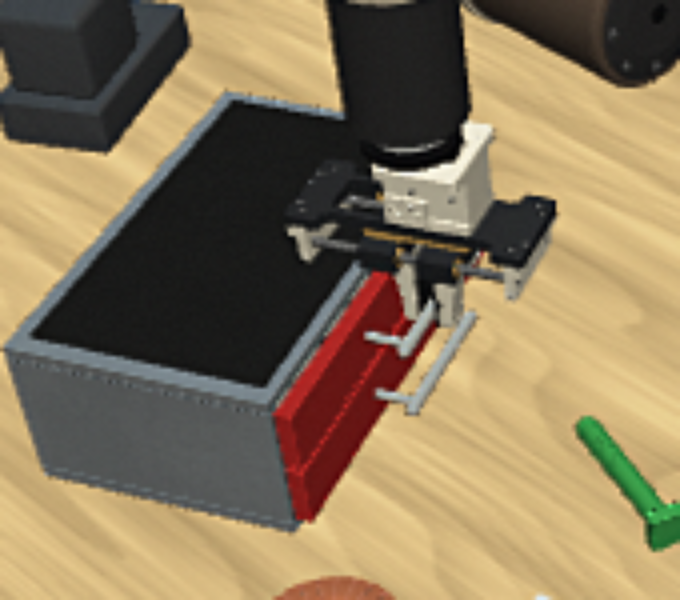

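```bash
python3 -m creep '[{"ax":0,"ay":0,"az":0,"tx":0,"ty":-0.001,"tz":0,"fingers":0.018},{"ax":0,"ay":0,"az":0,"tx":0,"ty":-0.002,"tz":0,"fingers":0.018},{"ax":0,"ay":0,"az":0,"tx":-0.02,"ty":-0.002,"tz":0,"fingers":0.018},{"ax":0,"ay":0,"az":0,"tx":-0.06,"ty":-0.002,"tz":0,"fingers":0.018},{"ax":0,"ay":0,"az":0,"tx":-0.1,"ty":-0.002,"tz":0,"fingers":0.018}]' 30; python3 -m creep '[{"ax":0,"ay":0,"az":0,"tx":-0.03,"ty":-0.03,"tz":0,"fingers":0.018},{"ax":0,"ay":0,"az":0,"tx":-0.06,"ty":-0.06,"tz":0,"fingers":0.018},{"ax":0,"ay":0,"az":0,"tx":-0.06,"ty":-0.09,"tz":0,"fingers":0.018},{"ax":0,"ay":0,"az":0,"tx":-0.06,"ty":-0.1,"tz":0,"fingers":0.018},{"ax":0,"ay":0,"az":0,"tx":-0.06,"ty":-0.1,"tz":0,"fingers":0.018}]'; python3 - <<'E'
from h import *
c=cap('scene','s18'); d=cap('top','t18')
for n,I,(u0,u1,v0,v1) in(('f_s',c,(280,410,190,295)),('f_t',d,(170,290,185,260))):
    cv2.imwrite('pics/%s.png'%n,cv2.resize(I['pixels'][v0:v1,u0:u1],None,fx=6,fy=6,interpolation=cv2.INTER_CUBIC))
W=cloud(c); L=W[...,:2]-OC; X=L@XC;Y=L@YC
m=(X<-.02)&(X>-.06)&(abs(Y)<.066)&(W[...,2]>.09)&(W[...,2]<.11); print('handle X',m.sum(),np.median(X[m]))
# black bolts in fixture frame
O=np.array([.4303,.2336]); fx=np.array([.9993,-.0384]); fy=np.array([.0384,.9993])
h=cv2.cvtColor(d['pixels'],cv2.COLOR_BGR2HSV)
for i,sy in enumerate((-.09,0,.09)):
    P=[]
    for v in range(180,265):
        for u in range(165,295):
            p=ray(d,u,v,.068)[:2]-O; x,y=p@fx,p@fy-sy
            if abs(x)<.1 and abs(y)<.02 and h[v,u,2]<75: P.append((x,y))
    P=np.array(P); S=P[abs(P[:,0])<.024]; k=np.polyfit(S[:,0],S[:,1],1) if len(S)>5 else None
    T=P[(P[:,0]>-.064)&(P[:,0]<-.045)]; 
    print(i,len(P),'x',P[:,0].min().round(4),P[:,0].max().round(4),'mid x',(P[:,0].min()+.0795).round(4),'y',S[:,1].mean().round(4),'ang',np.degrees(k[0]).round(2))
for n,q in(('s',c),('t',d)):
  Wt=cloud(q); L=Wt[...,:2]-O; x=L@fx;y=L@fy
  for i,sy in enumerate((-.09,0,.09)):
    for xs in((-.08,-.066),(-.024,-.008),(.008,.024),(.045,.06)):
        m=(x>xs[0])&(x<xs[1])&(abs(y-sy)<.007)&(Wt[...,2]>.035); print(n,i,xs,m.sum(),'top z',np.percentile(Wt[m][:,2],[50,90]).round(4) if m.sum() else '')
E
```

```text
time_s: 41.15
tcp_pos: [0.4883, -0.2082, 0.1862]
eef_rot: [-158.7, 90.0, 45.3]
contact_force: [1.3, -0.3, 0.5]
gripper_width: 0.0182
time_s: 41.65
tcp_pos: [0.4477, -0.116, 0.2459]
eef_rot: [171.9, 89.8, 16.0]
contact_force: [0.6, -0.9, 0.6]
gripper_width: 0.0183
handle X 120 -0.035189842011395495<stdin>:18: RuntimeWarning: Mean of empty slice.
  ret = ret.dtype.type(ret / rcount)
Traceback (most recent call last):
TypeError: 'NoneType' object is not subscriptable
```

View pics/f_s.png

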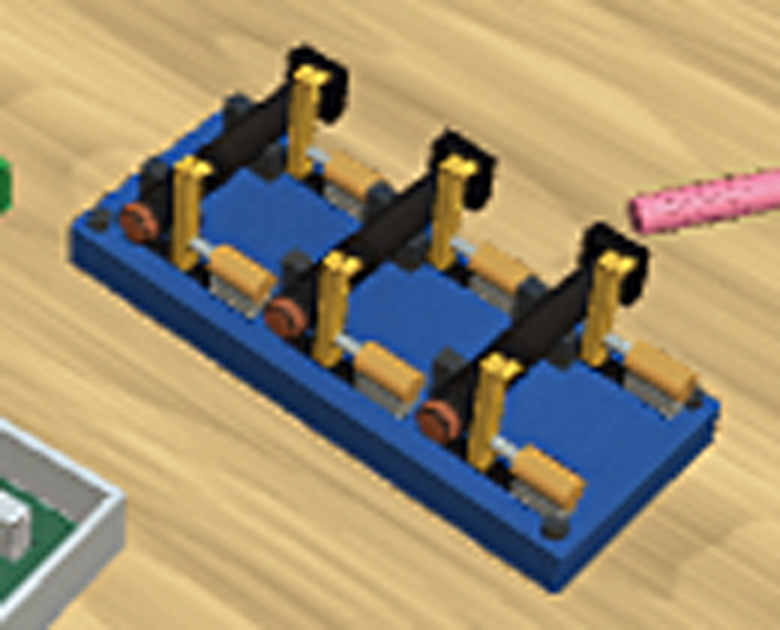

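View pics/f_t.png

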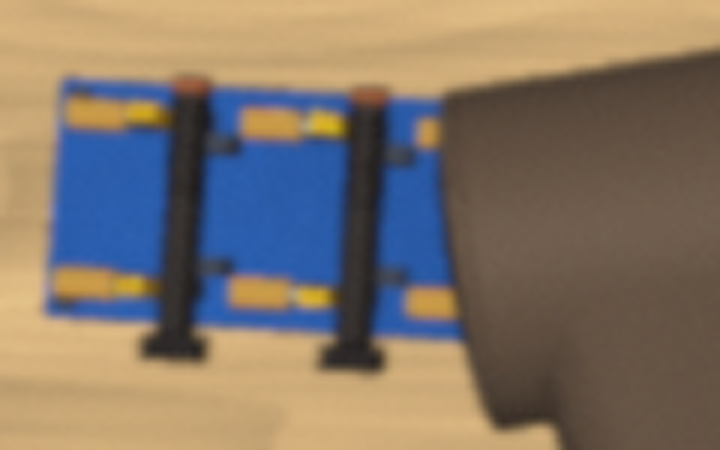

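View pics/s18.png

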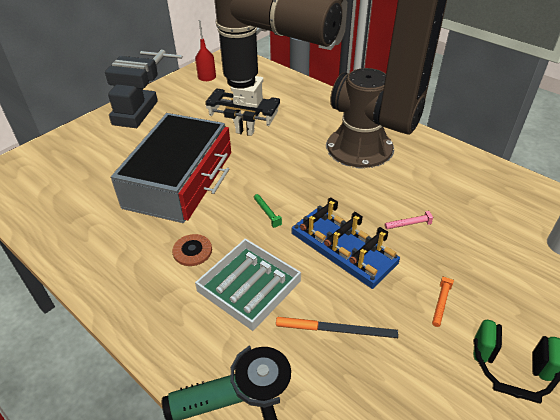

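```bash
python3 -m creep '[{"ax":0,"ay":0,"az":0,"tx":-0.02,"ty":0.045,"tz":0,"fingers":0.018},{"ax":0,"ay":0,"az":0,"tx":-0.04,"ty":0.09,"tz":0,"fingers":0.018},{"ax":0,"ay":0,"az":0,"tx":-0.05,"ty":0.135,"tz":0,"fingers":0.018},{"ax":0,"ay":0,"az":0,"tx":-0.05,"ty":0.18,"tz":0,"fingers":0.018},{"ax":0,"ay":0,"az":0,"tx":-0.05,"ty":0.22,"tz":0,"fingers":0.018}]'; python3 - <<'E'
from h import *
import warnings; warnings.filterwarnings('ignore')
c=cap('scene','s19'); d=cap('top','t19')
O=np.array([.4303,.2336]); fx=np.array([.9993,-.0384]); fy=np.array([.0384,.9993])
h=cv2.cvtColor(d['pixels'],cv2.COLOR_BGR2HSV)
for i,sy in enumerate((-.09,0,.09)):
    P=[]
    for v in range(180,265):
        for u in range(165,295):
            p=ray(d,u,v,.068)[:2]-O; x,y=p@fx,p@fy-sy
            if abs(x)<.1 and abs(y)<.02 and h[v,u,2]<75: P.append((x,y))
    P=np.array(P)
    if len(P)<50: print(i,'occluded',len(P)); continue
    S=P[abs(P[:,0])<.022]; k=np.polyfit(S[:,0],S[:,1],1)
    print(i,len(P),'mid x',(P[:,0].min()+.0795).round(4),'y',S[:,1].mean().round(4),'ang',np.degrees(k[0]).round(2))
for n,q in(('s',c),('t',d)):
  Wt=cloud(q); L=Wt[...,:2]-O; x=L@fx;y=L@fy
  for i,sy in enumerate((-.09,0,.09)):
    print(n,i,[np.percentile(Wt[m][:,2],90).round(4) if m.sum() else None for m in [(x>a)&(x<b)&(abs(y-sy)<.007)&(Wt[...,2]>.035) for a,b in((-.08,-.066),(-.024,-.008),(.008,.024),(.045,.06))]])
E
```

```text
time_s: 42.25
tcp_pos: [0.5379, -0.3212, 0.2944]
eef_rot: [-157.0, 89.9, 46.9]
contact_force: [0.1, 1.4, 0.9]
gripper_width: 0.0183
0 244 mid x 0.0043 y -0.0003 ang -1.62
1 252 mid x 0.004 y -0.0012 ang 1.39
2 248 mid x 0.0032 y -0.0014 ang -1.19
s 0 [np.float64(0.0775), np.float64(0.0718), np.float64(0.0723), np.float64(0.0715)]
s 1 [np.float64(0.078), np.float64(0.0716), np.float64(0.0731), np.float64(0.0724)]
s 2 [np.float64(0.0779), np.float64(0.0711), np.float64(0.0717), np.float64(0.0727)]
t 0 [np.float64(0.0772), np.float64(0.0731), np.float64(0.0728), np.float64(0.0735)]
t 1 [np.float64(0.0765), np.float64(0.0716), np.float64(0.0726), np.float64(0.0716)]
t 2 [np.float64(0.079), np.float64(0.0718), np.float64(0.0731), np.float64(0.0716)]
```

View pics/t19.png

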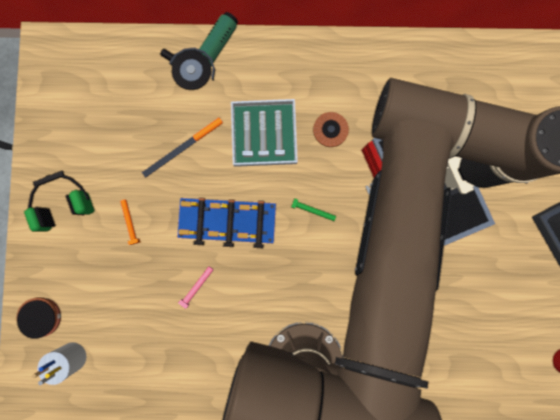

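```bash
python3 -m creep '[{"ax":0,"ay":0,"az":0,"tx":0,"ty":0,"tz":0,"fingers":0.018},{"ax":0,"ay":0,"az":0,"tx":0,"ty":0,"tz":0,"fingers":0.018}]'; python3 -c "
from h import *
c=cap('scene'); W=cloud(c); L=W[...,:2]-OC; X=L@XC;Y=L@YC
m=(X<-.02)&(X>-.06)&(abs(Y)<.066)&(W[...,2]>.09)&(W[...,2]<.11); print('handle X',m.sum(),np.median(X[m]))
print(order.close_job())"
```

```text
time_s: 42.55
tcp_pos: [0.5369, -0.318, 0.2947]
eef_rot: [-135.6, 89.9, 68.4]
contact_force: [-0.8, -0.1, 0.9]
gripper_width: 0.0185
handle X 115 -0.03562388587935308
the job is handed in; nothing more can be done
None
```

I moved the three bright bolts into the tray and clamped the three black bolts from the top drawer in stations 2, 1 and 0, heads towards the robot. I then pushed the drawer shut and handed the job in at about 42.6 s on the robot's clock; no verdict was reported.

Last checks from the camera images:
- **Black bolts:** lengthwise they sit about 3–4 mm off centre, and sideways within 1.5 mm. Shank tops are level, at about 72 mm above the bench by depth, where 70 mm is expected. All six yellow prongs looked pressed against their bolts.
- **Angle:** the fitted angles of the black bolts were 1.2–1.6 degrees, within the 4-degree limit. Over such a short visible stretch of shank I take this mostly as measurement noise.
- **Drawer:** it started about 10 mm ajar. At the end the handle axis measured 35.2–35.6 mm in front of the cabinet's front, against 35 mm when fully shut, and I felt the end stop at about 25 N.
- **Tray and bystanders:** the three bright bolts lie in the tray. The file, flap disc and coloured look-alikes appear unmoved in the pictures, though I did not measure them. The arm stood clear of everything at hand-in.

No check failed or disagreed. I saw no sign of a grip slackening or of a bolt being knocked aside.

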